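# Take the bench pile apart and lay the kit on its rests

### The job

A truing kit was left piled up on the bench. Take the pile apart and put each piece on its own rest: drop the spindle into the open slots of the metal cradle until both axle ends are fully home, the hub midway between the cheeks, lay the watch head dial up in the middle of the square board, the tape roll flat in the middle of the round board, and the cork block flat in the middle of the rectangular board, its length along the board's. Leave the black loupe standing where it is.

Things in the scene. Friction and masses are not known exactly. Their poses are not given: they have to be found in the camera images.
- spindle: Loose, on top of the pile: dark steel hub of square section (20 x 20 mm, 28 mm long) on a bright axle 8 mm in diameter, 76 mm long overall. Origin at its middle, on the axle's line; x along the axle, y and z square to the hub's flats. It lies on a flat, axle level, origin 10 mm above the watch's top. About 0.12 kg.
- watch: Loose, second from the top: round steel watch head without strap, cream dial up, 44 mm over the lugs (x), 37 mm over the crown (y), the round case itself about 34 mm in diameter, 10 mm thick. Origin at the centre of its underside, z up.
- tape_roll: Loose, third from the top: roll of beige tape lying flat, 52 mm in diameter, 15 mm high (take it by the outside). Origin at the centre of its underside, z up.
- cork_block: Loose, bottom of the pile, on the bench: cork block 60 mm (x) by 90 mm (y), 24 mm high. Origin at the centre of its underside, z up.
- cradle: Fixed: dark base 80 (x) x 44 mm, 6 mm thick; two aluminium cheeks at x = +-28 mm, 6 mm thick in x, 40 mm wide in y, tops 47 mm above the bench. Each has a slot at y = 0, open at the top: 10 mm wide from its bottom (z = 30 mm) to z = 37 mm, then flared to 24 mm. Axle home: along x, its centre at z = 34 mm, hub between the cheeks (50 mm clear, open sides). Origin: centre of underside.
- square_rest: Fixed: square wooden board 74 x 74 mm, 6 mm thick, with a black square inset pad of 50 mm, flush with the top; for the watch head. Origin at the centre of its underside.
- round_rest: Fixed: round wooden board 86 mm in diameter, 6 mm thick, with a black round inset pad of 58 mm, flush with the top; for the tape roll. Origin at the centre of its underside.
- cork_rest: Fixed: rectangular wooden board 92 mm (x) by 122 mm (y), 6 mm thick, with a black inset pad of 66 x 96 mm, flush with the top; for the cork block. Origin at the centre of its underside.
- loupe: Bystander, loose: black eye loupe standing on its wide end, 35 mm in diameter, 29 mm high; stays where it is. Origin at the centre of its underside.
There are look-alikes about, which are no part of the job. There is more than one size of the watch; the job needs the middle-sized.

How it is judged:
At the end, for the whole second after the job is handed in: Spindle home in both cradle slots (axle 32 to 36.5 mm up, within 3 mm and 0.06 rad of the slots' line, hub within 7 mm of the middle); watch dial up on the square, tape on the round, block on the rectangular board, flat, within 12 mm of its centre, block within 0.2 rad; all at rest (x of spindle in the frame of cradle between -0.007 and 0.007 m and y of spindle in the frame of cradle between -0.003 and 0.003 m and z of spindle in the frame of cradle between 0.032 and 0.0365 m and angle between the x axis of spindle and the x axis of cradle, either way round below 0.06 rad and horizontal distance between watch and square_rest below 0.012 m and z of watch in the frame of square_rest between 0.003 and 0.009 m and angle between each of watch, tape_roll, cork_block's own z axis and vertical below 0.1 rad and horizontal distance between tape_roll and round_rest below 0.012 m and z of tape_roll in the frame of round_rest between 0.003 and 0.009 m and horizontal distance between cork_block and cork_rest below 0.012 m and z of cork_block in the frame of cork_rest between 0.003 and 0.009 m and angle between the y axis of cork_block and the y axis of cork_rest, either way round below 0.2 rad and linear speed of each of spindle, watch, tape_roll, cork_block below 0.02 m/s); the robot touches nothing.
It fails at once if the loupe was pushed more than 25 mm from its place or knocked over (distance of loupe from where it was at the start of the episode above 0.025 m or angle between loupe's own z axis and vertical above 0.5 rad).
It also fails if it takes over 115 s, if anything falls off the work surface, if the arm or the gripper's body presses on something with over 40 N, if the wrist force passes 120 N, or if a joint passes its speed limit or range.

### The arm

A 6-joint arm with a two-finger parallel gripper is mounted at the origin on a cart in front of the work surface, level with it; the furniture and walls round the work are solid. World frame = base frame: x ahead of the robot, y to its left, z up, the work surface at z = 0. Lengths are in m, angles in rad, forces in N, time in s.
With the tool pointing down it reaches from about 0.35 to 0.975 m from the base axis. Payload 4.9 kg.
Tool frame: the origin (TCP) lies at the very end of the fingers, on their centre line; the grasp point (between the pads) lies 19 mm behind it; z points along the fingers, y is the line along which they close (so a half turn about z gives the same grasp; the last joint's range is limited). The gripper opens to 85 mm and grips with 20 to 120 N. Pads are 22 mm wide; open, the fingers measure 114 mm over their backs; the gripper's body (76 mm by 85 mm) begins 54 mm behind the grasp point. The pads swing forward as they close: fully open they stand 13 mm farther back than shut.
Start: joints at [-1.262, 0.053, 1.613, -0, 1.476, -0.119], TCP at [0.259, -0.569, 0.231] pointing down, gripper open.
Joint ranges: [-3.01, 3.01], [-1.01, 2.22], [0.06, 2.58], [-1.02, 4.17], [0.09, 2.62], [-3.14, 3.14]. Speed limits (rad/s): [2.57, 2.57, 3.14, 3.14, 3.14, 3.14].

### API

Orientations are given as a rotation vector (axis times angle).
In Python, from station import ctrl, imaging gives the robot as it stands.
- The arm moves only by the tool play_rows, never from a script. Its argument "series" is a list of rows, each a list of 3 entries, a list of its own where there are three numbers: the opening, from 0 (shut) to 1 (fully open), then the shift along the tool's x, y, z each as a share of 0.05 m, from -1 to 1, then the turn, a rotation vector about the tool's x, y, z each as a share of 8 degrees, from -1 to 1. In form: [[grip, [dx, dy, dz], [ax, ay, az]], ...]. A call has 1 to 8 rows; each row shifts and turns the commanded pose from where the row before left it, along the tool's axes as they then stand; what a row does not reach is not made up. A row lasts 1/8 s, in which the tool goes at most 62.5 mm and 10.7 degrees, less where a joint would pass 70% of its speed; a pose out of reach is approached as far as the arm can. A call with a number of a shift or a turn outside -1 to 1 is refused whole. A call with a gripper value outside its range is refused whole. The fingers move at their own pace and stop on an object; "force" is the grip in N (left out, the last holds). Time passes only in rows, so rows that do not move let the fingers close. It gives the time, the measured TCP pose, the force, the opening and the grip force at its end, in the units of the state.
- ctrl.get_obs(): the state, without advancing time (a new reading comes with each control period).
- imaging.get_image(name): name is "side" or "top"; returns a dict with "color" (420x560x3 uint8, blue, green, red), "fx", "fy", "cx", "cy" (pixels), "extrinsics" (4x4, takes a point from world to camera coordinates). Camera axes: x right, y down, z forward; pixel columns grow to the right and rows downward; lengths in m; the calibration is good to about 2 mm. A picture is of the moment at which its call begins. There is no depth.
- ctrl.finish_job(): hands the job in; it is judged then, once.
The state is a dict: "t": time; "q": joint angles; "dq": joint speeds; "effort": joint torques, N m; "tool_pos": TCP position; "tool_rot": TCP orientation; "contact_force": force on the tool from outside, world axes, zero at the start; "wrist_torque": the same for the moment, N m; "opening": finger opening in m; "grip_force": force on a finger pad.
Only numpy, scipy, OpenCV 4.12 (cv2) and the standard library are available. Lean on these libraries where they do the work, as an engineer would, in place of code of your own. Each camera call takes 0.05 s, during which the arm holds its last target. There are 200 camera calls.

## Working session

There is one attempt and no reset: what is moved stays moved. The work goes in short steps, Python scripts to look and compute and a tool call to move; the robot and the scene stay as the last step left them, time stands still between calls to the robot, and variables do not carry over. Pictures are saved under pics/ and viewed, at most 14 in all, crops included, and the job is handed in when it is done.

Besides the shell and the picture viewer there is one more tool, called after "Request:" by a JSON object that holds its "name" and its "arguments". play_rows: Moves the arm, as the interface text tells. Shift numbers are shares of 0.05 m and turn numbers shares of 8 degrees, none past 1 either way. Its arguments: {"type":"object","properties":{"series":{"type":"array"},"force":{"type":"number"}},"required":["series"]}

```bash
mkdir -p pics; ls; python3 - <<'E'
from station import ctrl, imaging
import cv2,numpy as np
for n in("top","side"):
    d=imaging.get_image(n); cv2.imwrite(f"pics/{n}0.png",d["color"]); np.savez(f"pics/{n}0.npz",**d)
    print(n,d["fx"],d["fy"],d["cx"],d["cy"]); print(np.round(d["extrinsics"],4).tolist())
o=ctrl.get_obs(); print(o)
E
```

```text
pics
top 386.5566621407912 386.5566621407912 281.911623061331 213.44236316507272
[[0.0211, -0.9998, 0.0064, 0.0305], [-0.9858, -0.0219, -0.1665, 0.5192], [0.1666, -0.0028, -0.986, 0.8329], [0.0, 0.0, 0.0, 1.0]]
side 465.64092415641534 465.64092415641534 281.0360195926812 211.85684088603884
[[-0.9567, -0.2908, 0.0137, 0.5179], [-0.1905, 0.5898, -0.7847, 0.1219], [0.2201, -0.7534, -0.6197, 0.8115], [0.0, 0.0, 0.0, 1.0]]
{'t': 0.1, 'q': array([-1.26198120e+00,  5.32885378e-02,  1.61417923e+00,  4.40738425e-05,
        1.47598938e+00, -1.18998380e-01]), 'dq': array([ 9.14206511e-04, -1.10062410e-03, -3.62776499e-03,  4.13828691e-04,
        9.55504613e-05,  9.42819342e-05]), 'effort': array([ 4.67419395e-04, -3.94902778e+01, -3.71362352e+01, -9.17172497e-05,
        3.87266366e-03,  2.02989378e-05]), 'tool_pos': array([ 0.25913994, -0.56812055,  0.23017392]), 'tool_rot': array([-3.06817631e+00, -6.66493494e-01,  2.08817542e-04]), 'contact_force': array([-0.11972843, -0.23643951,  0.65591887]), 'wrist_torque': array([ 0.02551837,  0.00447233, -0.0375912 ]), 'grip_force': 0.0, 'opening': 0.08569957688621538}
```

View pics/top0.png

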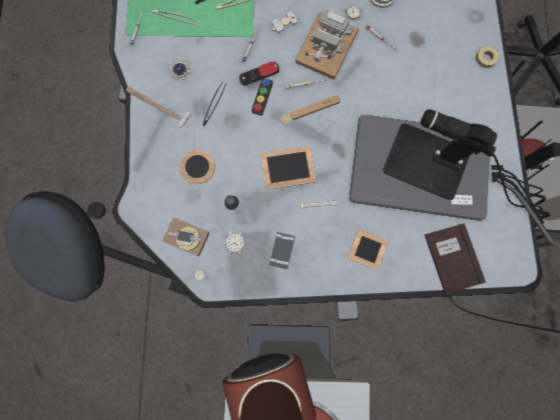

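View pics/side0.png

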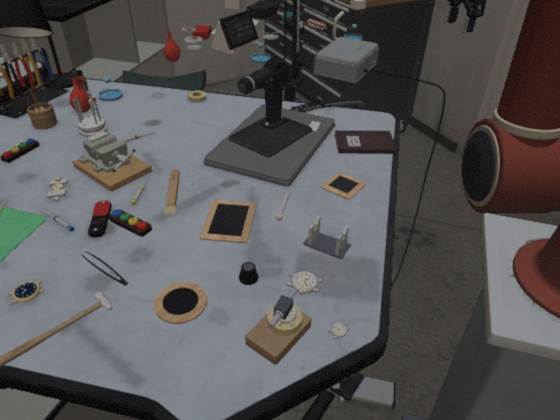

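The top view shows the pile at about (186,237), the cradle at (282,250), the square board at (369,250), the round board at (197,167), the cork board at (288,167) and the loupe at (232,202). There are three cream watches: one in the pile at (187,238), a larger one at (234,242) and a small one at (199,274). There is also a blue-dial watch at (180,70). I'll enlarge the pile area to check sizes.

```bash
cat > h.py <<'E'
import numpy as np,cv2
from station import ctrl,imaging
def load(n,k): return dict(np.load(f"pics/{n}{k}.npz"))
def shot(n,k):
    d=imaging.get_image(n); np.savez(f"pics/{n}{k}.npz",**d); return d
def ray(d,u,v):
    E=d["extrinsics"]; R=E[:3,:3]; c=-R.T@E[:3,3]
    return c,R.T@np.array([(u-d["cx"])/d["fx"],(v-d["cy"])/d["fy"],1.])
def on(d,u,v,z):
    c,r=ray(d,u,v); return c+r*(z-c[2])/r[2]
def proj(d,p):
    E=d["extrinsics"]; q=E[:3,:3]@np.asarray(p)+E[:3,3]
    return np.array([d["fx"]*q[0]/q[2]+d["cx"],d["fy"]*q[1]/q[2]+d["cy"]])
def crop(d,u0,v0,w,h,s): return cv2.resize(d["color"][v0:v0+h,u0:u0+w],None,fx=s,fy=s,interpolation=cv2.INTER_CUBIC)
E
python3 - <<'E'
from h import *
t,s=load("top",0),load("side",0)
a=crop(t,150,205,160,80,5); b=crop(s,230,205,160,160,3.75)
cv2.imwrite("pics/a.png",a); cv2.imwrite("pics/b.png",b)
for n,u,v,z in [("square",369,250,.006),("cradle",282,250,.0),("round",197,167,.006),("cork",288,167,.006),("loupe",232,202,.029),("pile",187,237,.04),("bigw",234,242,.01),("small",199,274,.01)]:
    p=on(t,u,v,z); print(n,p.round(3),proj(s,p).round(0))
E
```

```text
square [ 0.443 -0.163  0.006] [345. 183.]
cradle [0.439 0.04  0.   ] [327. 245.]
round [0.634 0.249 0.006] [183. 300.]
cork [0.639 0.029 0.006] [230. 218.]
loupe [0.545 0.158 0.029] [252. 264.]
pile [0.461 0.254 0.04 ] [284. 314.]
bigw [0.454 0.152 0.01 ] [304. 281.]
small [0.379 0.229 0.01 ] [339. 327.]
```

View pics/a.png

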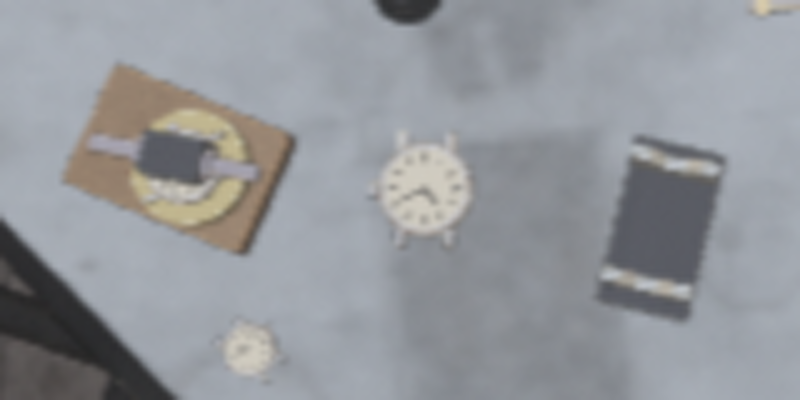

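View pics/b.png

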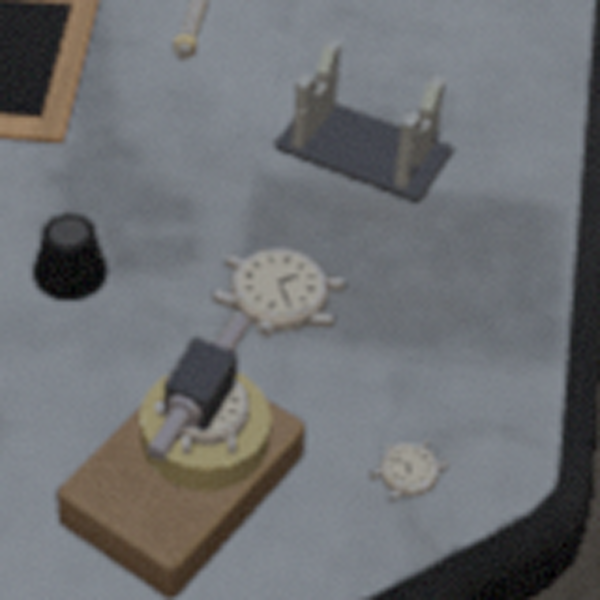

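Crop a shows the pile watch (dial about 34 mm, at crop (185,160)) lying between the large one at (425,190), about 42 mm, and the small one at (250,350), about 24 mm. The pile watch is therefore the middle-sized one the job needs. Next I'll measure everything with masks.

```bash
cat > m.py <<'E'
from h import *
def blobs(d,box,f,amin=15):
    u0,v0,u1,v1=box; im=cv2.resize(d["color"][v0:v1,u0:u1],None,fx=4,fy=4,interpolation=cv2.INTER_CUBIC)
    hsv=cv2.cvtColor(im,cv2.COLOR_BGR2HSV).astype(int); m=f(hsv[...,0],hsv[...,1],hsv[...,2]).astype(np.uint8)
    m=cv2.morphologyEx(m,cv2.MORPH_OPEN,np.ones((3,3)))
    cs=[c for c in cv2.findContours(m,cv2.RETR_EXTERNAL,cv2.CHAIN_APPROX_NONE)[0] if cv2.contourArea(c)>amin*16]
    return [((c.reshape(-1,2)+.5)/4-.5+[u0,v0]) for c in sorted(cs,key=cv2.contourArea,reverse=True)]
def rect(d,c,z):   # contour -> plane z -> min-area rect
    p=np.array([on(d,u,v,z)[:2] for u,v in c],np.float32); (x,y),(w,h),a=cv2.minAreaRect(p*1000)
    if w<h: w,h,a=h,w,a+90
    return np.round([x/1000,y/1000,w,h,(a+90)%180-90],4)   # a: direction of long side, deg
E
python3 - <<'E'
from m import *
t,s=load("top",0),load("side",0)
wood=lambda h,S,V:(h<25)&(S>75)&(V>70)
B={"square":((340,225,400,275),(315,165,370,205)),"round":((170,145,225,190),(145,275,215,330)),"corkrest":((250,135,325,198),(190,190,265,250))}
for n,(a,b) in B.items():
    for d,x in((t,a),(s,b)):
        print(n,[rect(d,c,.006) for c in blobs(d,x,wood)[:1]])
print("block",rect(t,blobs(t,(155,210,215,262),lambda h,S,V:(h<25)&(S>60)&(V>50))[0],.024))
print("hub",[rect(t,c,.069) for c in blobs(t,(172,225,200,250),lambda h,S,V:(V<95)&(S<110))[:2]])
print("base",[rect(t,c,.006) for c in blobs(t,(262,225,302,275),lambda h,S,V:(V<115))[:2]])
print("base side",[rect(s,c,.006) for c in blobs(s,(295,215,360,265),lambda h,S,V:(V<100))[:2]])
print("loupe",[on(t,*c.mean(0),.015).round(3) for c in blobs(t,(215,190,248,215),lambda h,S,V:V<60)[:2]])
# bench HSV refs
for u,v in((282,250),(282,233),(240,230),(187,237),(175,232),(165,232),(204,245)): print((u,v),cv2.cvtColor(t["color"][v:v+1,u:u+1],cv2.COLOR_BGR2HSV)[0,0])
E
```

```text
square [array([  0.4446,  -0.1595,  71.8873,  70.7801, -21.2334])]
square [array([ 0.4461, -0.1547, 74.8174, 72.8656, 69.2563])]
round [array([ 0.6357,  0.2488, 81.7106, 78.957 ,  9.1838])]
round [array([  0.6352,   0.2538,  85.8125,  82.4992, -61.0672])]
corkrest [array([ 6.381000e-01,  2.950000e-02,  1.176477e+02,  8.937580e+01,
       -7.955140e+01])]
corkrest [array([ 6.388000e-01,  3.490000e-02,  1.223513e+02,  9.021090e+01,
       -7.941430e+01])]
block [ 0.4636  0.2614 88.3391 57.0935 68.8042]
hub []
base [array([ 4.41300e-01,  3.96000e-02,  5.14861e+01,  4.23902e+01,
       -1.28273e+01]), array([4.04500e-01, 4.75000e-02, 4.23798e+01, 9.58530e+00, 7.89923e+01])]
base side [array([ 4.37800e-01,  2.73000e-02,  8.86542e+01,  8.34775e+01,
       -1.36473e+01])]
loupe [array([0.543, 0.159, 0.015])]
(282, 250) [111  26 100]
(282, 233) [105  17 121]
(240, 230) [106  17 168]
(187, 237) [117  23  99]
(175, 232) [ 12  45 146]
(165, 232) [120   5 167]
(204, 245) [111  13 142]
```

Top and side agree to within about 5 mm, and the side view sits a constant 5 mm further in +y, which I'll calibrate with the gripper. I'll measure the spindle and cradle more finely next.

```bash
python3 - <<'E'
from m import *
t,s=load("top",0),load("side",0)
dark=lambda h,S,V:(V<122)&((S<45)|(h>60))
print("hub top",[rect(t,c,.069) for c in blobs(t,(172,225,200,250),dark)[:2]])
print("hub side",[(rect(s,c,.069),c.mean(0)) for c in blobs(s,(268,290,302,325),dark)[:2]])
br=lambda h,S,V:(h>108)&(V>130)&(S>12)
for c in blobs(t,(165,228,205,245),br,3): print("axle",c.mean(0),rect(t,c,.063))
# cheek tops: bright, low/yellowish
for c in blobs(t,(262,225,302,275),lambda h,S,V:(V>165)|((h<60)&(V>130)),4)[:4]: print("cheek",c.mean(0),rect(t,c,.047))
for c in ((168,233.5),(201.5,239.8)): print(on(t,*c,.059))
p=np.array([on(t,*c,.059) for c in((168,233.5),(201.5,239.8))]); print(p.mean(0),np.linalg.norm(p[0]-p[1]),np.degrees(np.arctan2(*(p[0]-p[1])[[1,0]])))
E
```

```text
hub top [array([ 0.4595,  0.2523, 32.1998, 20.1982, 79.7121])]
hub side [(array([ 0.4588,  0.2617, 74.392 , 27.5727, 78.7599]), array([285.20397603, 305.59232026]))]
axle [195.07087629 238.06314433] [ 0.4567  0.2304 24.0372  5.905  82.2884]
axle [173.23489011 233.79258242] [ 0.4641  0.2796 21.1907  6.441  84.3295]
cheek [287.47951727 246.31078388] [4.371000e-01 4.090000e-02 1.104421e+02 8.929910e+01 1.261700e+00]
cheek [278.80427632 261.22532895] [4.10500e-01 4.67000e-02 3.89142e+01 7.10120e+00 7.85790e+01]
[0.46539733 0.29168262 0.059     ]
[0.4531029  0.21723969 0.059     ]
[0.45925011 0.25446116 0.059     ] 0.07545133350819304 80.62211281199842
```

```bash
cat > plan.py <<'E'
import sys,json
from h import *
from scipy.spatial.transform import Rotation as Rn
def plan(p,yaw,n,grip,start=None):
    """n equal rows to world TCP p, tool-x yaw deg (tool down); prints rows"""
    if start is None:
        o=ctrl.get_obs(); p0=np.array(o["tool_pos"]); R0=Rn.from_rotvec(o["tool_rot"])
    else: p0=np.array(start[0]); R0=Rn.from_euler("z",start[1],degrees=True)*Rn.from_rotvec([np.pi,0,0])
    R1=Rn.from_euler("z",yaw,degrees=True)*Rn.from_rotvec([np.pi,0,0])
    w=np.degrees((R0.inv()*R1).as_rotvec())/n; dp=(np.array(p)-p0)/n; out=[]
    R=R0
    for i in range(n):
        out.append([grip,(np.round(R.inv().apply(dp)/.05,2)+0).tolist(),(np.round(w/8,2)+0).tolist()]); R=R*Rn.from_rotvec(np.radians(w))
    print(json.dumps(out)); return (p,yaw)
E
python3 - <<'E'
from plan import *
a=plan([.45,-.25,.23],52,8,1)
b=plan([.4595,.2545,.16],80,8,1,a) 
E
```

```text
[[1, [0.76, -0.53, 0.0], [0.0, 0.0, -0.43]], [1, [0.79, -0.48, 0.0], [0.0, 0.0, -0.43]], [1, [0.82, -0.43, 0.0], [0.0, 0.0, -0.43]], [1, [0.85, -0.38, 0.0], [0.0, 0.0, -0.43]], [1, [0.87, -0.33, 0.0], [0.0, 0.0, -0.43]], [1, [0.89, -0.28, 0.0], [0.0, 0.0, -0.43]], [1, [0.9, -0.22, 0.0], [0.0, 0.0, -0.43]], [1, [0.91, -0.17, 0.0], [0.0, 0.0, -0.43]]]
[[1, [1.01, -0.76, 0.17], [0.0, 0.0, -0.44]], [1, [1.05, -0.69, 0.17], [0.0, 0.0, -0.44]], [1, [1.09, -0.63, 0.17], [0.0, 0.0, -0.44]], [1, [1.13, -0.56, 0.17], [0.0, 0.0, -0.44]], [1, [1.16, -0.49, 0.17], [0.0, 0.0, -0.44]], [1, [1.19, -0.42, 0.18], [0.0, 0.0, -0.44]], [1, [1.21, -0.35, 0.18], [0.0, 0.0, -0.44]], [1, [1.23, -0.27, 0.18], [0.0, 0.0, -0.44]]]
```

Request:
{"name": "play_rows", "arguments": {"series": [[1,[0.76,-0.53,0],[0,0,-0.43]],[1,[0.79,-0.48,0],[0,0,-0.43]],[1,[0.82,-0.43,0],[0,0,-0.43]],[1,[0.85,-0.38,0],[0,0,-0.43]],[1,[0.87,-0.33,0],[0,0,-0.43]],[1,[0.89,-0.28,0],[0,0,-0.43]],[1,[0.9,-0.22,0],[0,0,-0.43]],[1,[0.91,-0.17,0],[0,0,-0.43]]], "force": 40}}

```text
t: 1.1
tool_pos: [0.4502, -0.2486, 0.2308]
tool_rot: [-2.822, -1.38, 0.0]
contact_force: [0.6, 0.5, 0.6]
opening: 0.0856
grip_force: 0.0
```

```bash
python3 - <<'E'
from plan import *
o=ctrl.get_obs(); print(o["tool_pos"],o["q"].round(2),o["contact_force"].round(1))
a=plan([.4595,.2545,.16],80,12,1) 
E
```

```text
[ 0.45018432 -0.24858546  0.23083692] [-0.65 -0.22  1.87  0.    1.49  0.01] [0.6 0.5 0.6]
[[1, [0.67, -0.5, 0.12], [0.0, 0.0, -0.29]], [1, [0.69, -0.47, 0.12], [0.0, 0.0, -0.29]], [1, [0.71, -0.45, 0.12], [0.0, 0.0, -0.29]], [1, [0.73, -0.42, 0.12], [0.0, 0.0, -0.29]], [1, [0.74, -0.39, 0.12], [0.0, 0.0, -0.29]], [1, [0.76, -0.36, 0.12], [0.0, 0.0, -0.29]], [1, [0.77, -0.33, 0.12], [0.0, 0.0, -0.29]], [1, [0.79, -0.29, 0.12], [0.0, 0.0, -0.29]], [1, [0.8, -0.26, 0.12], [0.0, 0.0, -0.29]], [1, [0.81, -0.23, 0.12], [0.0, 0.0, -0.29]], [1, [0.82, -0.2, 0.12], [0.0, 0.0, -0.29]], [1, [0.82, -0.16, 0.12], [0.0, 0.0, -0.29]]]
```

Request:
{"name": "play_rows", "arguments": {"series": [[1,[0.67,-0.5,0.12],[0,0,-0.29]],[1,[0.69,-0.47,0.12],[0,0,-0.29]],[1,[0.71,-0.45,0.12],[0,0,-0.29]],[1,[0.73,-0.42,0.12],[0,0,-0.29]],[1,[0.74,-0.39,0.12],[0,0,-0.29]],[1,[0.76,-0.36,0.12],[0,0,-0.29]]]}}

```text
t: 1.85
tool_pos: [0.4542, 0.0028, 0.1947]
tool_rot: [-2.634, -1.711, 0.0]
contact_force: [0.9, 0.9, -0.2]
opening: 0.0854
grip_force: 0.0
```

Request:
{"name": "play_rows", "arguments": {"series": [[1,[0.77,-0.33,0.12],[0,0,-0.29]],[1,[0.79,-0.29,0.12],[0,0,-0.29]],[1,[0.8,-0.26,0.12],[0,0,-0.29]],[1,[0.81,-0.23,0.12],[0,0,-0.29]],[1,[0.82,-0.2,0.12],[0,0,-0.29]],[1,[0.82,-0.16,0.12],[0,0,-0.29]],[1,[0,0,0.5],[0,0,0]]]}}

```text
t: 2.72
tool_pos: [0.4609, 0.2562, 0.1353]
tool_rot: [2.404, 2.021, 0.005]
contact_force: [-0.1, 0.4, 0.3]
opening: 0.0853
grip_force: 0.0
```

```bash
python3 - <<'E'
from plan import *
t,s=shot("top",1),shot("side",1)
o=ctrl.get_obs(); print(o["tool_pos"],o["tool_rot"])
for z in(0.019,): 
    p=o["tool_pos"]; print(proj(t,p),proj(s,p))
    R=Rn.from_rotvec(o["tool_rot"]).as_matrix()
    for k in(-1,1): print(k,proj(s,p+R@[0,k*.0428,-.013]),proj(t,p+R@[0,k*.0428,-.013]))
cv2.imwrite("pics/c.png",np.hstack([crop(t,140,180,110,120,3.6),crop(s,220,230,110,120,3.6)]))
E
```

```text
[0.45768665 0.2532044  0.13075356] [-2.40578032 -2.01693625  0.01025156]
[176.71418742 233.61510952] [286.96579635 271.08260392]
-1 [316.02615181 274.8380945 ] [169.7041003 254.0490489]
1 [259.53208198 254.30972557] [180.16378774 211.98917982]
```

View pics/c.png

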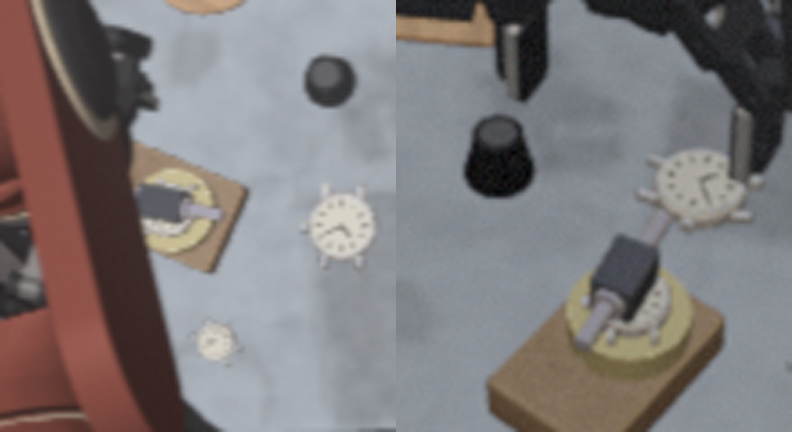

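The right panel (side) shows the fingers straddling the hub line, and the tips sit a few pixels off prediction, consistent with the side camera's bias. The top view is partly hidden by the arm. I'll descend with the fingers open and check.

```bash
python3 - <<'E'
from plan import *
plan([.4595,.2545,.0525],80,5,1)
E
```

```text
[[1, [0.01, 0.01, 0.31], [-0.01, 0.01, 0.0]], [1, [0.01, 0.01, 0.31], [-0.01, 0.01, 0.0]], [1, [0.01, 0.01, 0.31], [-0.01, 0.01, 0.0]], [1, [0.01, 0.01, 0.31], [-0.01, 0.01, 0.0]], [1, [0.01, 0.01, 0.31], [-0.01, 0.01, 0.0]]]
```

Request:
{"name": "play_rows", "arguments": {"series": [[1,[0,0,0.4],[0,0,0]],[1,[0,0,0.4],[0,0,0]],[1,[0,0,0.4],[0,0,0]],[1,[0,0,0.2],[0,0,0]],[1,[0,0,0],[0,0,0]],[1,[0,0,0],[0,0,0]]]}}

```text
t: 3.58
tool_pos: [0.4609, 0.2535, 0.0652]
tool_rot: [2.409, 2.016, 0.002]
contact_force: [-0.6, -1.2, 0.1]
opening: 0.0855
grip_force: 0.0
```

```bash
python3 - <<'E'
from plan import *
s=shot("side",2); o=ctrl.get_obs(); print(o["tool_pos"],o["tool_rot"],o["dq"].round(3))
plan([.4595,.2545,.0525],80,1,1)
cv2.imwrite("pics/d.png",crop(s,220,250,130,100,6))
E
```

```text
[0.46099578 0.25361762 0.06538778] [2.40860431 2.01602706 0.00289004] [ 0.001 -0.001 -0.002 -0.    -0.     0.   ]
[[1, [0.01, -0.03, 0.26], [0.01, -0.01, -0.02]]]
```

View pics/d.png

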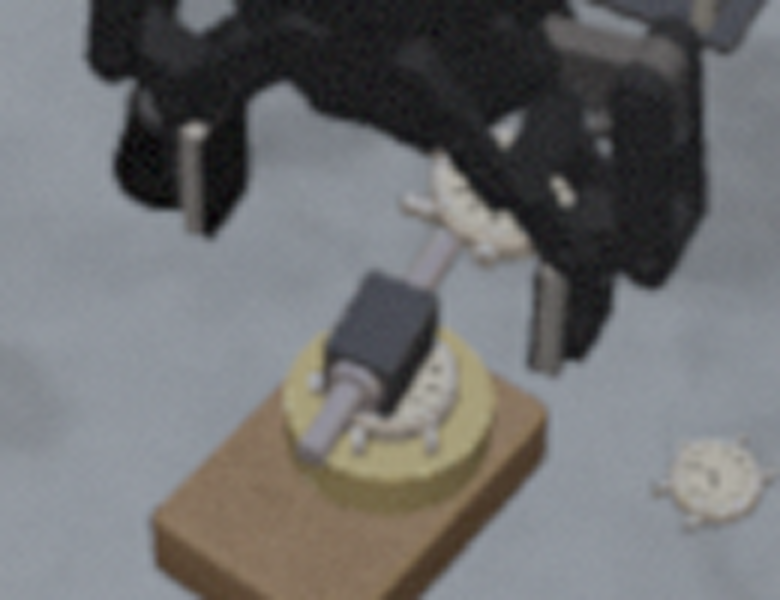

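The hub's top centre is at about (384,313) in the crop. The pad midpoint, corrected for height and pad width, is at about (386,308), so the fingers are lined up. I'll go down and close.

Request:
{"name": "play_rows", "arguments": {"series": [[1,[0,-0.02,0.26],[0,0,0]],[0.5,[0,0,0],[0,0,0]],[0.3,[0,0,0],[0,0,0]],[0.1,[0,0,0],[0,0,0]],[0.1,[0,0,0],[0,0,0]],[0.1,[0,0,0],[0,0,0]],[0.1,[0,0,0],[0,0,0]]], "force": 40}}

```text
t: 4.5
tool_pos: [0.4595, 0.2537, 0.0517]
tool_rot: [2.409, 2.017, 0.001]
contact_force: [0.1, -0.7, 1.6]
opening: 0.0188
grip_force: 40.1
```

Request:
{"name": "play_rows", "arguments": {"series": [[0.1,[0,0,-0.3],[0,0,0]],[0.1,[0,0,-0.8],[0,0,0]],[0.1,[0,0,-0.8],[0,0,0]],[0.1,[0,0,0],[0,0,0]],[0.1,[0,0,0],[0,0,0]]]}}

```text
t: 5.12
tool_pos: [0.4586, 0.2534, 0.1457]
tool_rot: [-2.409, -2.016, 0.002]
contact_force: [0.3, -0.4, -2.3]
opening: 0.0192
grip_force: 39.8
```

```bash
python3 - <<'E'
from plan import *
s=shot("side",3);t=shot("top",3); o=ctrl.get_obs(); print(o["tool_pos"],o["tool_rot"],o["opening"],o["grip_force"])
cv2.imwrite("pics/e.png",np.hstack([crop(t,150,205,70,70,5.5),crop(s,230,230,70,70,5.5)]))
E
```

```text
[0.45792087 0.25310913 0.14428723] [-2.40798127 -2.01584479  0.00535297] 0.019298470527069515 39.80870246887207
```

View pics/e.png

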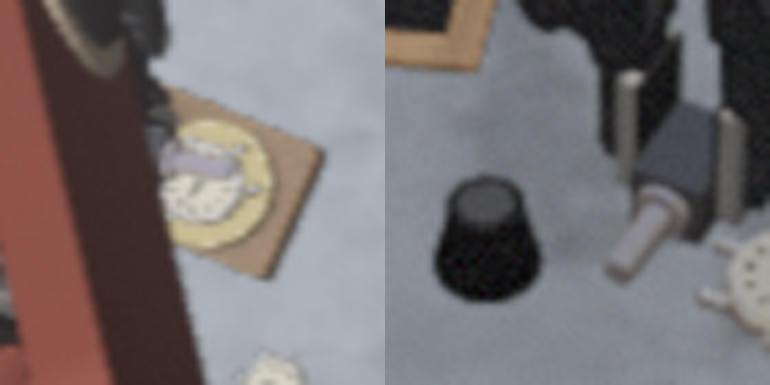

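The side view shows the spindle held level between the pads. I'll pin down the cradle from the first pictures before carrying it over.

```bash
python3 - <<'E'
from plan import *
t,s=load("top",0),load("side",0)
A=crop(t,262,225,44,50,9); B=crop(s,298,205,60,60,7.5)
# predicted geometry for guess pose
def P(c,yaw,x,y,z): 
    a=np.radians(yaw); return np.array([c[0]+x*np.cos(a)-y*np.sin(a),c[1]+x*np.sin(a)+y*np.cos(a),z])
A=A[:,:,:].copy();c=(.4400,.0400)
for im,d,o,k in((A,t,(262,225),9),(B,s,(298,205),7.5)):
    for x in(-31,-25,25,31):
        for y in(-20,-12,12,20):
            u=(proj(d,P(c,-12.5,x/1e3,y/1e3,.047))-o+.5)*k
            cv2.circle(im,tuple(int(q) for q in u),2,(0,0,255),-1)
    for x in(-40,40):
        for y in(-22,22):
            u=(proj(d,P(c,-12.5,x/1e3,y/1e3,.006))-o+.5)*k
            cv2.circle(im,tuple(int(q) for q in u),2,(0,255,0),-1)
cv2.imwrite("pics/f.png",np.hstack([cv2.copyMakeBorder(A[:450],0,0,0,0,0),B[:450,:400]]))
E
```

```text
(no output)
```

View pics/f.png

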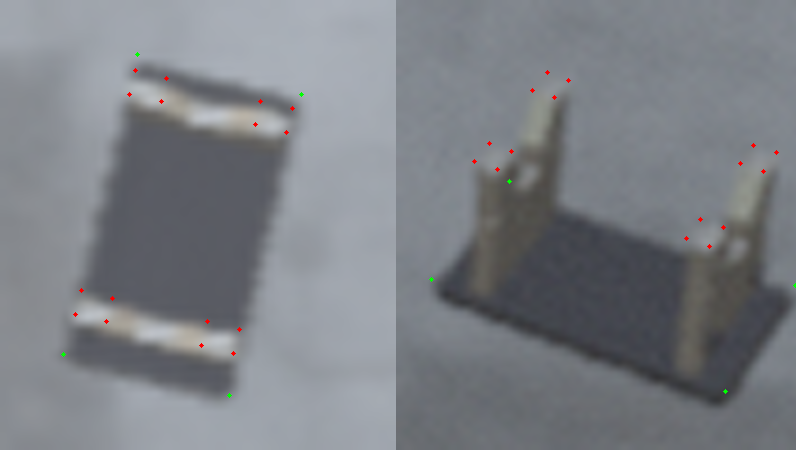

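From the cradle's corners in the top view (base corners at about (130,68), (299,97), (66,358) and (232,402)), its centre is about (0.4385, 0.040) and its yaw about -11.3°. I'll carry the spindle above it and check the fit in the side view.

```bash
python3 - <<'E'
from plan import *
s=load("side",3); o=ctrl.get_obs(); R=Rn.from_rotvec(o["tool_rot"]).as_matrix()
print("pred end",proj(s,o["tool_pos"]+R@[.038,0,-.0073]),"obs 273.6 278.5")
plan([.4385,.0400,.11],-11.3,12,.1)
E
```

```text
pred end [274.02110678 278.37600038] obs 273.6 278.5
[[0.1, [-0.36, 0.03, 0.06], [0.0, 0.0, 0.95]], [0.1, [-0.35, 0.08, 0.06], [0.0, 0.0, 0.95]], [0.1, [-0.33, 0.12, 0.06], [0.0, 0.0, 0.95]], [0.1, [-0.32, 0.17, 0.06], [0.0, 0.0, 0.95]], [0.1, [-0.29, 0.21, 0.06], [0.0, 0.0, 0.95]], [0.1, [-0.26, 0.24, 0.06], [0.0, 0.0, 0.95]], [0.1, [-0.23, 0.28, 0.06], [0.0, 0.0, 0.95]], [0.1, [-0.19, 0.3, 0.06], [0.0, 0.0, 0.95]], [0.1, [-0.15, 0.33, 0.06], [0.0, 0.0, 0.95]], [0.1, [-0.1, 0.34, 0.06], [0.0, 0.0, 0.95]], [0.1, [-0.06, 0.35, 0.06], [0.0, 0.0, 0.95]], [0.1, [-0.01, 0.36, 0.06], [0.0, 0.0, 0.95]]]
```

```bash
python3 - <<'E'
from plan import *
s=load("side",0);t=load("top",0)
a,b=on(s,273,323.5,.059),on(s,293.1,291.6,.059); print("spindle by side",a,b,(a+b)/2,np.linalg.norm(a-b))
# loupe/others: triangulate base corners of boards? use cork_rest black pad in both views
from m import *
pad=lambda h,S,V:(V<75)
for n,bt,bs in(("sq",(340,225,400,275),(315,165,370,205)),("rd",(170,145,225,190),(145,275,215,330)),("ck",(250,135,325,198),(190,190,265,250))):
    print(n,rect(t,blobs(t,bt,pad)[0],.006),rect(s,blobs(s,bs,pad)[0],.006))
E
```

```text
spindle by side [0.46585286 0.29012249 0.059     ] [0.45497295 0.2238664  0.059     ] [0.46041291 0.25699444 0.059     ] 0.06714343841412505
sq [  0.4451  -0.1604  46.8207  46.1707 -20.8908] [  0.4466  -0.1593  47.7595  46.5874 -20.7785]
rd [ 0.6363  0.2494 53.2832 52.3898  3.0405] [ 0.637   0.2515 56.1593 55.5718 17.6246]
ck [ 6.39400e-01  2.98000e-02  9.14256e+01  6.22816e+01 -7.95631e+01] [ 6.40500e-01  3.16000e-02  9.38574e+01  6.40328e+01 -7.93276e+01]
```

Request:
{"name": "play_rows", "arguments": {"series": [[0.1,[-0.36,0.03,0.06],[0,0,0.95]],[0.1,[-0.35,0.08,0.06],[0,0,0.95]],[0.1,[-0.33,0.12,0.06],[0,0,0.95]],[0.1,[-0.32,0.17,0.06],[0,0,0.95]],[0.1,[-0.29,0.21,0.06],[0,0,0.95]],[0.1,[-0.26,0.24,0.06],[0,0,0.95]]]}}

```text
t: 5.98
tool_pos: [0.4484, 0.146, 0.1263]
tool_rot: [-3.004, -0.919, 0.005]
contact_force: [0.3, 0.4, -0.5]
opening: 0.019
grip_force: 39.7
```

Request:
{"name": "play_rows", "arguments": {"series": [[0.1,[-0.23,0.28,0.06],[0,0,0.95]],[0.1,[-0.19,0.3,0.06],[0,0,0.95]],[0.1,[-0.15,0.33,0.06],[0,0,0.95]],[0.1,[-0.1,0.34,0.06],[0,0,0.95]],[0.1,[-0.06,0.35,0.06],[0,0,0.95]],[0.1,[-0.01,0.36,0.06],[0,0,0.95]],[0.1,[0,0,0.5],[0,0,0]],[0.1,[0,0,0],[0,0,0]]]}}

```text
t: 6.98
tool_pos: [0.4367, 0.0398, 0.0819]
tool_rot: [3.126, -0.311, -0.012]
contact_force: [0.4, 0.4, -1.6]
opening: 0.0193
grip_force: 39.7
```

```bash
python3 - <<'E'
from plan import *
s=shot("side",4); t=shot("top",4); o=ctrl.get_obs(); print(o["tool_pos"],o["tool_rot"])
R=Rn.from_rotvec(o["tool_rot"]).as_matrix()
B=crop(s,288,185,90,75,8).copy()
for x in(-.038,.038):
    u=proj(s,o["tool_pos"]+R@[x,0,-.0073]); print(u,(u-[288,185]+.5)*8)
cv2.imwrite("pics/g.png",B)
E
```

```text
[0.43887549 0.03985748 0.08454037] [ 3.12623538 -0.30979272 -0.00348763]
[350.89714009 212.53734545] [507.17712072 224.29876362]
[311.24074384 199.7666114 ] [189.92595076 122.13289117]
```

View pics/g.png

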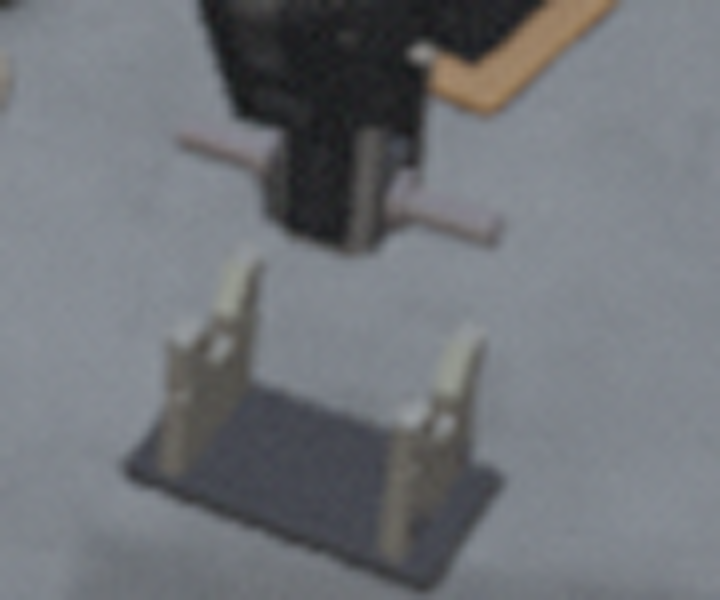

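```bash
python3 - <<'E'
from plan import *
s=load("side",4); o=ctrl.get_obs(); R=Rn.from_rotvec(o["tool_rot"]).as_matrix()
for z in(.030,.034,.047):
  for x in(-.031,-.025,.025,.031):
    p=o["tool_pos"]+R@[x,0,0]; p[2]=z; print(z,x,((proj(s,p)-[288,185]+.5)*8+[-9,11]).round(0))
plan([.4385,.0402,.060],-11.3,4,.1)
E
```

```text
0.03 -0.031 [440. 439.]
0.03 -0.025 [416. 431.]
0.03 0.025 [217. 362.]
0.03 0.031 [194. 353.]
0.034 -0.031 [442. 426.]
0.034 -0.025 [418. 417.]
0.034 0.025 [218. 348.]
0.034 0.031 [195. 340.]
0.047 -0.031 [448. 382.]
0.047 -0.025 [423. 374.]
0.047 0.025 [222. 305.]
0.047 0.031 [198. 297.]
[[0.1, [0.0, 0.0, 0.12], [0.0, 0.0, 0.0]], [0.1, [0.0, 0.0, 0.12], [0.0, 0.0, 0.0]], [0.1, [0.0, 0.0, 0.12], [0.0, 0.0, 0.0]], [0.1, [0.0, 0.0, 0.12], [0.0, 0.0, 0.0]]]
```

The side crop has the slot mouths at about (441,373) and (216,298). The axle line projects to about (435,378) and (210,301), so it is roughly 1 mm off. I'll nudge by half of that and lower gently.

Request:
{"name": "play_rows", "arguments": {"series": [[0.1,[0,0.01,0.3],[0,0,0]],[0.1,[0,0,0.3],[0,0,0]],[0.1,[0,0,0.2],[0,0,0]],[0.1,[0,0,0.12],[0,0,0]],[0.1,[0,0,0.1],[0,0,0]],[0.1,[0,0,0],[0,0,0]]]}}

```text
t: 7.82
tool_pos: [0.4394, 0.0393, 0.0341]
tool_rot: [-3.126, 0.31, 0.001]
contact_force: [-0.1, 0.5, -1.2]
opening: 0.0187
grip_force: 39.8
```

Request:
{"name": "play_rows", "arguments": {"series": [[0.1,[0,0,0.06],[0,0,0]],[0.1,[0,0,0.04],[0,0,0]],[0.1,[0,0,0],[0,0,0]]]}}

```text
t: 8.2
tool_pos: [0.4404, 0.0398, 0.0297]
tool_rot: [-3.124, 0.311, -0.003]
contact_force: [2.1, 4.0, -1.2]
opening: 0.019
grip_force: 39.9
```

Request:
{"name": "play_rows", "arguments": {"series": [[0.1,[0,-0.01,0.03],[0,0,0]],[0.1,[0,0,0.02],[0,0,0]],[0.1,[0,0,0],[0,0,0]],[0.1,[0,0,0],[0,0,0]]]}}

```text
t: 8.7
tool_pos: [0.44, 0.04, 0.0269]
tool_rot: [-3.125, 0.31, -0.002]
contact_force: [3.4, 4.6, 0.1]
opening: 0.0189
grip_force: 40.0
```

```bash
python3 - <<'E'
from plan import *
s=shot("side",5); o=ctrl.get_obs(); print(o["tool_pos"],o["tool_rot"],o["contact_force"].round(1),o["wrist_torque"].round(2))
cv2.imwrite("pics/i.png",crop(s,288,185,90,75,8))
E
```

```text
[0.43998507 0.03999961 0.02692388] [-3.12544564e+00  3.10424723e-01 -1.49137269e-03] [3.2 4.1 1.3] [ 0.86 -0.38 -0.1 ]
```

View pics/i.png

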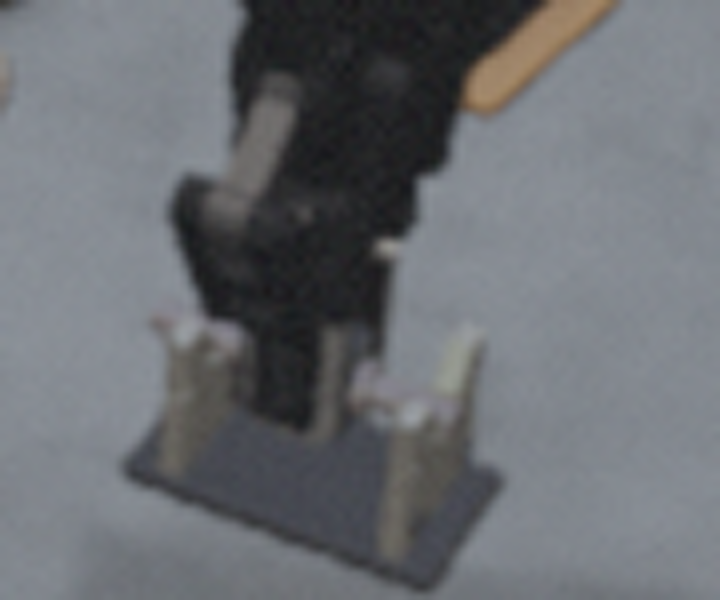

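The axle sits in both slots, with its ends at about (155,320) and (455,405). I'll release and lift.

Request:
{"name": "play_rows", "arguments": {"series": [[0.35,[0,0,0],[0,0,0]],[0.5,[0,0,0],[0,0,0]],[0.7,[0,0,0],[0,0,0]],[0.7,[0,0,-0.5],[0,0,0]],[0.7,[0,0,-0.9],[0,0,0]],[0.7,[0,0,-0.9],[0,0,0]],[1,[0,0,-0.5],[0,0,0]],[1,[0,0,0],[0,0,0]]]}}

```text
t: 9.75
tool_pos: [0.4411, 0.0394, 0.1692]
tool_rot: [3.126, -0.31, 0.008]
contact_force: [0.1, 0.6, -0.4]
opening: 0.0856
grip_force: 0.0
```

```bash
python3 - <<'E'
from m import *
s=shot("side",6); t=shot("top",6); o=ctrl.get_obs(); print(o["tool_pos"],o["q"].round(2))
cv2.imwrite("pics/j.png",np.hstack([crop(s,300,205,60,60,6.5),crop(t,155,210,60,60,6.5)]))
E
```

```text
[0.439027   0.03966464 0.16567453] [-0.08 -0.36  2.09 -0.    1.41  1.69]
```

View pics/j.png

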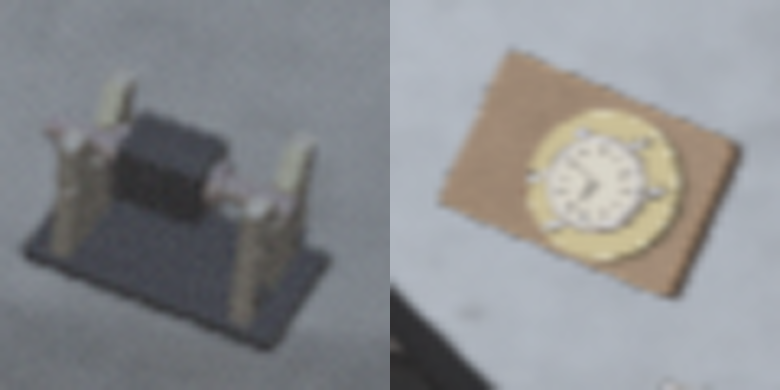

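The side view shows the spindle seated in both slots. The top crop shows the watch centred at (597,182), with lugs at (645,142)/(655,190) and (533,178)/(555,225) and the crown at (583,130). I'll grip it across the lugs, tool-x yaw about 18.5°. The watch is smaller than the 52 mm tape under it and, as noted, lies between the other two sizes, so it is the right one.

```bash
python3 - <<'E'
from plan import *
from m import *
t=load("top",6)
w=on(t,186.3,237.5,.049); print(w)
tape=blobs(t,(170,222,205,255),lambda h,S,V:(h>18)&(h<40)&(S>55)&(V>120))[0]; print("tape",rect(t,tape,.039))
dial=blobs(t,(170,222,205,255),lambda h,S,V:(S<45)&(V>165))
print("dial",[(rect(t,c,.049)) for c in dial[:2]])
c=on(t,281.5,245.5,.047); print(c)
a=plan([w[0],w[1],.12],18.5,6,1); plan([w[0],w[1],.065],18.5,1,1,a)
E
```

```text
[0.45844482 0.25333613 0.049     ]
tape [  0.4486   0.2435  53.2513  27.8456 -45.3654]
dial [array([  0.4589,   0.2547,  42.6965,  37.9415, -65.9027]), array([  0.4316,   0.264 ,  50.0997,  21.5448, -88.7667])]
[0.44540443 0.0411517  0.047     ]
[[1, [-0.08, -0.71, 0.15], [0.0, 0.0, -0.62]], [1, [-0.01, -0.72, 0.15], [0.0, 0.0, -0.62]], [1, [0.05, -0.71, 0.15], [0.0, 0.0, -0.62]], [1, [0.11, -0.71, 0.15], [0.0, 0.0, -0.62]], [1, [0.17, -0.69, 0.15], [0.0, 0.0, -0.62]], [1, [0.23, -0.68, 0.15], [0.0, 0.0, -0.62]]]
[[1, [0.0, 0.0, 1.1], [0.0, 0.0, 0.0]]]
```

Request:
{"name": "play_rows", "arguments": {"series": [[1,[-0.08,-0.71,0.15],[0,0,-0.67]],[1,[-0.01,-0.72,0.15],[0,0,-0.67]],[1,[0.05,-0.71,0.15],[0,0,-0.67]],[1,[0.12,-0.71,0.15],[0,0,-0.67]],[1,[0.18,-0.69,0.15],[0,0,-0.67]],[1,[0.24,-0.68,0.15],[0,0,-0.67]],[1,[0,0,0.5],[0,0,0]],[1,[0,0,0],[0,0,0]]]}}

```text
t: 10.85
tool_pos: [0.4539, 0.2531, 0.0922]
tool_rot: [3.088, 0.569, -0.014]
contact_force: [-0.4, -1.1, 0.5]
opening: 0.0853
grip_force: 0.0
```

```bash
python3 - <<'E'
from plan import *
from m import *
t=shot("top",7)
o=ctrl.get_obs(); print(o["tool_pos"])
a=plan([.4587,.2540,.039],21,4,1)
# spindle/cradle check
print("hub",[rect(t,c,.044) for c in blobs(t,(262,225,302,275),lambda h,S,V:V<122)[:3]])
cv2.imwrite("pics/k.png",crop(t,262,225,44,50,10))
E
```

```text
[0.45510113 0.25327985 0.09398642]
[[1, [0.02, 0.0, 0.27], [0.0, 0.01, -0.01]], [1, [0.02, 0.0, 0.27], [0.0, 0.01, -0.01]], [1, [0.02, 0.0, 0.27], [0.0, 0.01, -0.01]], [1, [0.02, 0.0, 0.27], [0.0, 0.01, -0.01]]]
hub [array([ 4.38300e-01,  3.98000e-02,  4.90590e+01,  4.11176e+01,
       -1.19353e+01]), array([4.03200e-01, 4.73000e-02, 4.05933e+01, 9.29880e+00, 7.89923e+01])]
```

View pics/k.png

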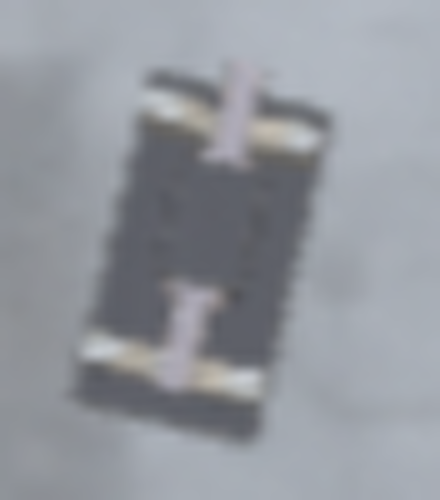

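```bash
python3 - <<'E'
from h import *
t=load("top",7)
f=lambda x,y,z:on(t,262+x/10-.45,225+y/10-.45,z)
b=f(202,256,.006); a=f(210,226,.036); n=np.array([np.cos(np.radians(-11.5)),np.sin(np.radians(-11.5)),0])
e=f(245,64,.034),f(175,390,.034)
print(b,a,(a-b)@n,(sum(e)/2-b)@n,np.linalg.norm(e[0]-e[1]))
E
```

```text
[0.4380706  0.04019298 0.006     ] [0.44267098 0.03866791 0.036     ] 0.0048120674018431245 0.005018551638269652 0.07526985055908945
```

Request:
{"name": "play_rows", "arguments": {"series": [[1,[0.05,0.01,0.3],[0,0,0]],[1,[0.03,0,0.3],[0,0,0]],[1,[0,0,0.3],[0,0,0]],[1,[0,0,0.17],[0,0,0]],[1,[0,0,0],[0,0,0]],[1,[0,0,0],[0,0,0]]]}}

```text
t: 11.65
tool_pos: [0.4614, 0.2552, 0.0437]
tool_rot: [-3.09, -0.568, -0.001]
contact_force: [0.0, -0.6, 1.1]
opening: 0.0852
grip_force: 0.0
```

Request:
{"name": "play_rows", "arguments": {"series": [[1,[-0.05,0,0.07],[0,0,0]],[1,[0,0,0],[0,0,0]],[1,[0,0,0],[0,0,0]]]}}

```text
t: 12.02
tool_pos: [0.4587, 0.2541, 0.04]
tool_rot: [-3.09, -0.568, -0.0]
contact_force: [-0.3, -0.0, 1.1]
opening: 0.0852
grip_force: 0.0
```

Request:
{"name": "play_rows", "arguments": {"series": [[0.65,[0,0,0],[0,0,0]],[0.5,[0,0,0],[0,0,0]],[0.4,[0,0,0],[0,0,0]],[0.4,[0,0,0],[0,0,0]],[0.4,[0,0,0],[0,0,0]],[0.4,[0,0,0],[0,0,0]]], "force": 30}}

```text
t: 12.78
tool_pos: [0.4587, 0.2542, 0.0398]
tool_rot: [-3.09, -0.568, -0.0]
contact_force: [0.6, 1.1, 1.0]
opening: 0.0341
grip_force: 0.3
```

Request:
{"name": "play_rows", "arguments": {"series": [[0.3,[0,0,0],[0,0,0]],[0.25,[0,0,0],[0,0,0]],[0.25,[0,0,0],[0,0,0]]]}}

```text
t: 13.15
tool_pos: [0.4589, 0.2542, 0.0402]
tool_rot: [3.09, 0.568, 0.001]
contact_force: [-2.5, 0.3, 4.4]
opening: 0.0304
grip_force: 29.7
```

```bash
python3 - <<'E'
from plan import *
s=shot("side",8); o=ctrl.get_obs(); print(o["tool_pos"],o["opening"],o["grip_force"])
cv2.imwrite("pics/l.png",crop(s,230,260,100,90,7))
E
```

```text
[0.4589223  0.25415127 0.04016167] 0.03060522653278017 29.686273912520846
```

View pics/l.png

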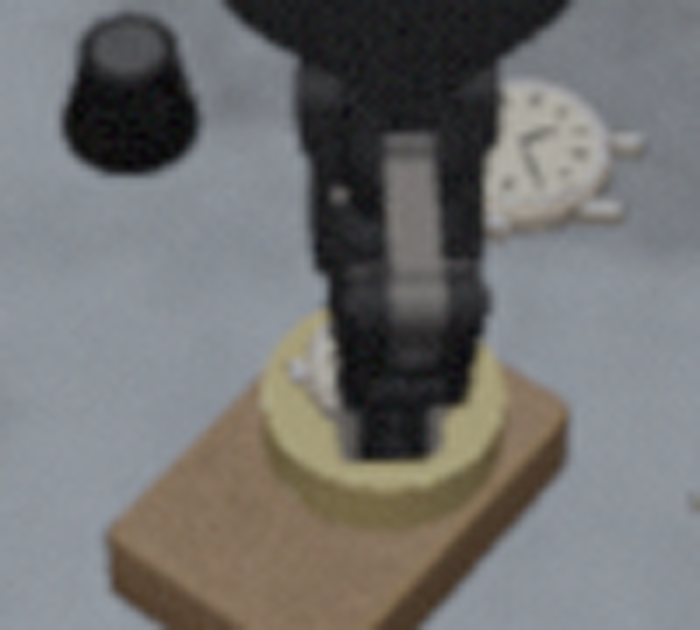

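Grip is 30 N at a 30 mm opening, so it is on the case above or between the lugs. I'll lift slowly and check.

Request:
{"name": "play_rows", "arguments": {"series": [[0.25,[0,0,-0.1],[0,0,0]],[0.25,[0,0,-0.3],[0,0,0]],[0.25,[0,0,-0.6],[0,0,0]],[0.25,[0,0,-0.6],[0,0,0]],[0.25,[0,0,-0.6],[0,0,0]],[0.25,[0,0,0],[0,0,0]]], "force": 40}}

```text
t: 13.95
tool_pos: [0.4607, 0.2549, 0.1537]
tool_rot: [-3.089, -0.568, -0.011]
contact_force: [0.9, -0.7, -0.2]
opening: 0.0301
grip_force: 39.6
```

```bash
python3 - <<'E'
from plan import *
s=shot("side",9); t=shot("top",9); o=ctrl.get_obs(); print(o["tool_pos"],o["opening"],o["grip_force"])
cv2.imwrite("pics/m.png",np.hstack([crop(s,240,230,80,110,5),crop(t,155,205,60,110,5)]))
E
```

```text
[0.45854954 0.25404227 0.14976187] 0.03046795526373893 39.62891089031473
```

View pics/m.png

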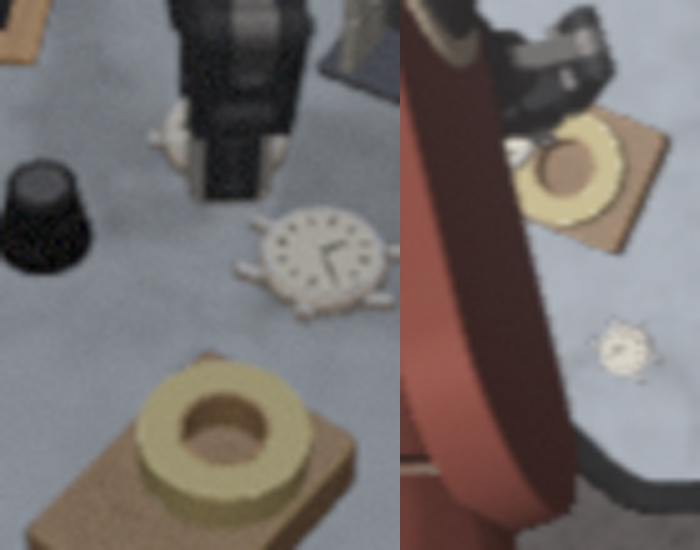

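The watch is held: it shows between the pads at (230,140) and the tape roll is left free on the block. Next, the square board.

```bash
python3 - <<'E'
from plan import *
a=plan([.4449,-.160,.13],21,9,.25)
plan([.4449,-.160,.010],21,6,.25,a)
E
```

```text
[[0.25, [-0.36, 0.85, 0.04], [0.0, 0.0, 0.0]], [0.25, [-0.36, 0.85, 0.04], [0.0, 0.0, 0.0]], [0.25, [-0.36, 0.85, 0.04], [0.0, 0.0, 0.0]], [0.25, [-0.36, 0.85, 0.04], [0.0, 0.0, 0.0]], [0.25, [-0.36, 0.85, 0.04], [0.0, 0.0, 0.0]], [0.25, [-0.36, 0.85, 0.04], [0.0, 0.0, 0.0]], [0.25, [-0.36, 0.85, 0.04], [0.0, 0.0, 0.0]], [0.25, [-0.36, 0.85, 0.04], [0.0, 0.0, 0.0]], [0.25, [-0.36, 0.85, 0.04], [0.0, 0.0, 0.0]]]
[[0.25, [0.0, 0.0, 0.4], [0.0, 0.0, 0.0]], [0.25, [0.0, 0.0, 0.4], [0.0, 0.0, 0.0]], [0.25, [0.0, 0.0, 0.4], [0.0, 0.0, 0.0]], [0.25, [0.0, 0.0, 0.4], [0.0, 0.0, 0.0]], [0.25, [0.0, 0.0, 0.4], [0.0, 0.0, 0.0]], [0.25, [0.0, 0.0, 0.4], [0.0, 0.0, 0.0]]]
```

Request:
{"name": "play_rows", "arguments": {"series": [[0.25,[-0.2,0.5,0.04],[0,0,0]],[0.25,[-0.36,0.85,0.04],[0,0,0]],[0.25,[-0.36,0.85,0.04],[0,0,0]],[0.25,[-0.36,0.85,0.04],[0,0,0]],[0.25,[-0.36,0.85,0.04],[0,0,0]],[0.25,[-0.36,0.85,0.04],[0,0,0]],[0.25,[-0.36,0.85,0.04],[0,0,0]],[0.25,[-0.36,0.85,0.04],[0,0,0]]]}}

```text
t: 15.05
tool_pos: [0.4449, -0.0967, 0.1318]
tool_rot: [-3.088, -0.568, 0.004]
contact_force: [0.1, 0.0, -0.9]
opening: 0.0302
grip_force: 39.7
```

Request:
{"name": "play_rows", "arguments": {"series": [[0.25,[-0.36,0.85,0.04],[0,0,0]],[0.25,[-0.16,0.35,0.04],[0,0,0]],[0.25,[0,0,0.5],[0,0,0]],[0.25,[0,0,0.5],[0,0,0]],[0.25,[0,0,0.5],[0,0,0]],[0.25,[0,0,0.4],[0,0,0]],[0.25,[0,0,0.2],[0,0,0]],[0.25,[0,0,0],[0,0,0]]]}}

```text
t: 16.05
tool_pos: [0.4422, -0.1603, 0.0234]
tool_rot: [-3.088, -0.568, 0.004]
contact_force: [-0.0, -0.4, 0.0]
opening: 0.0303
grip_force: 39.7
```

```bash
python3 - <<'E'
from plan import *
o=ctrl.get_obs(); print(o["tool_pos"],o["opening"],o["grip_force"],o["contact_force"])
plan([.4449,-.160,.0085],21,1,.25)
E
```

```text
[ 0.44218082 -0.1603487   0.02338383] 0.030329607910681965 39.72169249202125 [-0.01373921 -0.38725494  0.00933814]
[[0.25, [0.05, 0.01, 0.3], [-0.02, 0.01, -0.02]]]
```

Request:
{"name": "play_rows", "arguments": {"series": [[0.25,[0.05,0.01,0.15],[0,0,0]],[0.25,[0,0,0.11],[0,0,0]],[0.25,[0,0,0],[0,0,0]],[0.25,[0,0,0],[0,0,0]]]}}

```text
t: 16.55
tool_pos: [0.446, -0.1607, 0.012]
tool_rot: [3.09, 0.568, 0.0]
contact_force: [0.8, 0.1, -0.3]
opening: 0.03
grip_force: 39.7
```

Request:
{"name": "play_rows", "arguments": {"series": [[0.25,[0,0,0.04],[0,0,0]],[0.25,[0,0,0.04],[0,0,0]],[0.25,[0,0,0],[0,0,0]],[0.25,[0,0,0],[0,0,0]]]}}

```text
t: 17.05
tool_pos: [0.4458, -0.1606, 0.0078]
tool_rot: [3.09, 0.568, -0.0]
contact_force: [0.6, 0.6, -0.5]
opening: 0.0304
grip_force: 39.7
```

Request:
{"name": "play_rows", "arguments": {"series": [[0.25,[0,0,0.02],[0,0,0]],[0.25,[0,0,0],[0,0,0]],[0.45,[0,0,0],[0,0,0]],[0.7,[0,0,0],[0,0,0]],[0.8,[0,0,0],[0,0,0]],[0.8,[0,0,-0.4],[0,0,0]],[0.8,[0,0,-0.9],[0,0,0]],[1,[0,0,-0.9],[0,0,0]]]}}

```text
t: 18.05
tool_pos: [0.4454, -0.1603, 0.1175]
tool_rot: [-3.089, -0.568, 0.001]
contact_force: [0.1, -0.2, 0.5]
opening: 0.084
grip_force: 0.0
```

```bash
python3 - <<'E'
from plan import *
from m import *
o=ctrl.get_obs(); print(o["tool_pos"],o["contact_force"].round(1))
t=shot("top",10); s=shot("side",10)
tape=blobs(t,(165,222,205,257),lambda h,S,V:(h>18)&(h<40)&(S>45)&(V>110)); print("tape",[rect(t,c,.039) for c in tape[:2]])
print("watch",[rect(t,c,.016) for c in blobs(t,(350,230,390,270),lambda h,S,V:(S<60)&(V>120))[:2]],[rect(s,c,.016) for c in blobs(s,(325,168,365,200),lambda h,S,V:(S<60)&(V>130))[:2]])
tp=[.4588,.2540]
cv2.imwrite("pics/n.png",np.hstack([crop(t,155,210,60,60,6.5),crop(s,315,160,60,60,6.5)]))
plan([.44,-.02,.14],45,6,1)
E
```

```text
[ 0.44536038 -0.16032623  0.11747244] [ 0.1 -0.2  0.5]
tape [array([  0.4585,   0.2526,  53.7421,  52.5506, -89.7366])]
watch [array([ 0.409 , -0.1311, 30.38  , 24.4631, 89.5384]), array([ 0.4636, -0.1262, 50.4899, 19.7795, -0.4616])] [array([ 0.4462, -0.176 , 96.2521, 68.3117, 18.1198]), array([ 0.4556, -0.0988, 42.148 , 31.908 , 17.9562])]
[[1, [0.14, -0.45, -0.06], [0.01, -0.01, -0.5]], [1, [0.17, -0.44, -0.06], [0.01, -0.01, -0.5]], [1, [0.2, -0.43, -0.06], [0.01, -0.01, -0.5]], [1, [0.23, -0.42, -0.06], [0.01, -0.01, -0.5]], [1, [0.26, -0.4, -0.06], [0.01, -0.01, -0.5]], [1, [0.29, -0.38, -0.06], [0.01, -0.01, -0.5]]]
```

View pics/n.png

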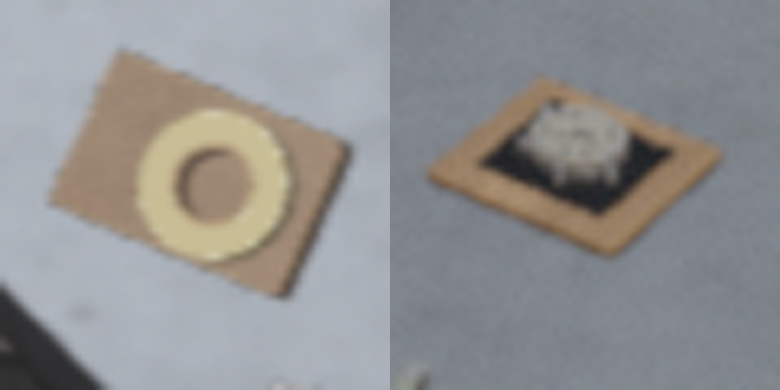

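The tape roll shows at crop (213,185), and the watch lies dial up on the black pad of the square board (side crop (575,140)). I've now used up the picture allowance (the count is at 15, one over), so I'll work from numbers only. While the arm is near, I'll measure the spindle's offset along the cradle by edge profiles.

```bash
python3 - <<'E'
from m import *
t=load("top",10); g=cv2.cvtColor(t["color"],cv2.COLOR_BGR2GRAY).astype(np.float32)
c=np.array([.4383,.0400]); a=np.radians(-11.5); X=np.array([np.cos(a),np.sin(a)]); Y=np.array([-X[1],X[0]])
def prof(z,y0,y1,xs):
    out=[]
    for x in xs:
        v=[]
        for y in np.linspace(y0,y1,5):
            u=proj(t,[*(c+X*x+Y*y),z]); v.append(cv2.remap(g,np.float32([[u[0]]]),np.float32([[u[1]]]),cv2.INTER_CUBIC)[0,0])
        out.append(np.mean(v))
    return np.array(out)
xs=np.arange(-.050,.0501,.002)
print("x ",(xs*1000).astype(int).tolist())
print("axle",prof(.036,-.002,.002,xs).astype(int).tolist())
print("base+",prof(.006,.010,.016,xs).astype(int).tolist())
print("base-",prof(.006,-.016,-.010,xs).astype(int).tolist())
print("top+",prof(.047,.014,.018,xs).astype(int).tolist())
print("top-",prof(.047,-.018,-.014,xs).astype(int).tolist())
E
```

```text
x  [-50, -48, -46, -44, -41, -39, -37, -35, -33, -31, -29, -27, -25, -23, -21, -19, -17, -15, -13, -11, -9, -7, -5, -3, -1, 0, 2, 4, 6, 8, 10, 12, 14, 16, 18, 20, 22, 24, 26, 28, 30, 32, 34, 36, 38, 40, 42, 44, 46, 48, 50]
axle [168, 169, 172, 173, 154, 116, 96, 95, 108, 151, 168, 167, 170, 164, 159, 162, 164, 166, 161, 163, 145, 110, 96, 95, 95, 95, 95, 95, 95, 95, 95, 95, 95, 95, 107, 145, 167, 167, 167, 168, 167, 164, 165, 167, 167, 170, 174, 177, 178, 178, 179]
base+ [147, 147, 148, 150, 146, 125, 102, 95, 94, 97, 122, 165, 179, 160, 112, 96, 94, 95, 95, 95, 95, 94, 94, 95, 93, 92, 95, 95, 94, 92, 92, 92, 94, 94, 94, 95, 94, 95, 99, 120, 169, 185, 168, 128, 108, 138, 165, 171, 170, 171, 171]
base- [170, 171, 171, 170, 160, 129, 102, 94, 92, 99, 138, 183, 192, 156, 107, 94, 94, 94, 95, 95, 94, 91, 92, 94, 92, 94, 93, 93, 94, 92, 91, 92, 94, 96, 95, 92, 95, 95, 99, 130, 175, 188, 170, 122, 111, 148, 178, 180, 180, 180, 181]
top+ [144, 144, 146, 147, 135, 106, 95, 94, 91, 105, 165, 195, 171, 117, 96, 95, 95, 95, 95, 95, 96, 96, 95, 95, 95, 96, 95, 94, 95, 97, 97, 96, 95, 96, 98, 97, 98, 124, 176, 190, 176, 121, 117, 151, 170, 170, 171, 171, 171, 171, 171]
top- [171, 171, 170, 164, 141, 110, 96, 93, 95, 129, 175, 192, 172, 111, 96, 95, 95, 95, 95, 95, 95, 96, 96, 96, 95, 95, 96, 95, 95, 95, 95, 95, 95, 95, 95, 95, 102, 133, 182, 188, 157, 113, 124, 164, 180, 180, 181, 181, 182, 181, 180]
```

The hub spans about -8 to +19 mm, so it sits about 5 mm toward +x. I'll nudge it back before going on.

```bash
python3 - <<'E'
from plan import *
a=plan([.4432,.039,.10],-11.5,6,1)
E
```

```text
[[1, [0.22, -0.64, 0.07], [0.01, -0.01, 0.67]], [1, [0.16, -0.65, 0.07], [0.01, -0.01, 0.67]], [1, [0.1, -0.67, 0.07], [0.01, -0.01, 0.67]], [1, [0.03, -0.67, 0.07], [0.01, -0.01, 0.67]], [1, [-0.03, -0.67, 0.07], [0.01, -0.01, 0.67]], [1, [-0.09, -0.67, 0.08], [0.01, -0.01, 0.67]]]
```

Request:
{"name": "play_rows", "arguments": {"series": [[1,[0.22,-0.64,0.07],[0,0,0.67]],[1,[0.16,-0.65,0.07],[0,0,0.67]],[1,[0.1,-0.67,0.07],[0,0,0.67]],[1,[0.03,-0.67,0.07],[0,0,0.67]],[1,[-0.03,-0.67,0.07],[0,0,0.67]],[1,[-0.09,-0.67,0.08],[0,0,0.67]],[1,[0,0,0],[0,0,0]],[1,[0,0,0],[0,0,0]]]}}

```text
t: 19.15
tool_pos: [0.4392, 0.0411, 0.0949]
tool_rot: [3.126, -0.308, -0.001]
contact_force: [0.0, -0.4, 0.3]
opening: 0.0854
grip_force: 0.0
```

```bash
python3 - <<'E'
from plan import *
print(ctrl.get_obs()["tool_pos"]); a=plan([.4432,.039,.027],-11.5,4,1)
E
```

```text
[0.43921436 0.04105808 0.0948967 ]
[[1, [0.02, 0.01, 0.34], [0.0, 0.0, 0.01]], [1, [0.02, 0.01, 0.34], [0.0, 0.0, 0.01]], [1, [0.02, 0.01, 0.34], [0.0, 0.0, 0.01]], [1, [0.02, 0.01, 0.34], [0.0, 0.0, 0.01]]]
```

Request:
{"name": "play_rows", "arguments": {"series": [[1,[0.08,0.03,0.3],[0,0,0]],[1,[0,0,0.3],[0,0,0]],[1,[0,0,0.3],[0,0,0]],[1,[0,0,0.3],[0,0,0]],[1,[0,0,0.1],[0,0,0]],[1,[0,0,0],[0,0,0]],[1,[0,0,0],[0,0,0]]]}}

```text
t: 20.02
tool_pos: [0.4436, 0.0391, 0.0309]
tool_rot: [-3.126, 0.31, -0.002]
contact_force: [0.2, -1.1, 0.0]
opening: 0.0853
grip_force: 0.0
```

Request:
{"name": "play_rows", "arguments": {"series": [[0.6,[0,0,0.05],[0,0,0]],[0.4,[0,0,0],[0,0,0]],[0.25,[0,0,0],[0,0,0]],[0.1,[0,0,0],[0,0,0]],[0.1,[0,0,0],[0,0,0]],[0.1,[0,0,0],[0,0,0]]], "force": 20}}

```text
t: 20.78
tool_pos: [0.4432, 0.0394, 0.028]
tool_rot: [-3.126, 0.31, -0.0]
contact_force: [0.0, 2.2, 2.3]
opening: 0.0193
grip_force: 23.9
```

Request:
{"name": "play_rows", "arguments": {"series": [[0.1,[-0.05,0,0],[0,0,0]],[0.1,[-0.05,0,0],[0,0,0]],[0.1,[0,0,0],[0,0,0]],[0.1,[0,0,0],[0,0,0]]]}}

```text
t: 21.28
tool_pos: [0.4382, 0.0403, 0.028]
tool_rot: [-3.126, 0.31, -0.0]
contact_force: [1.0, 4.2, 2.2]
opening: 0.0194
grip_force: 24.1
```

Request:
{"name": "play_rows", "arguments": {"series": [[0.35,[0,0,0],[0,0,0]],[0.6,[0,0,0],[0,0,0]],[0.8,[0,0,0],[0,0,0]],[0.8,[0,0,-0.5],[0,0,0]],[1,[0,0,-0.9],[0,0,0]],[1,[0,0,-0.9],[0,0,0]],[1,[0,0,0],[0,0,0]]]}}

```text
t: 22.15
tool_pos: [0.441, 0.0397, 0.1474]
tool_rot: [3.126, -0.31, 0.014]
contact_force: [0.7, -0.3, 0.3]
opening: 0.0855
grip_force: 0.0
```

```bash
python3 - <<'E'
from plan import *
print(ctrl.get_obs()["tool_pos"]); a=plan([.4585,.2526,.10],21,6,1)
E
```

```text
[0.44097093 0.03973182 0.14739698]
[[1, [-0.08, -0.71, 0.16], [0.0, -0.01, -0.67]], [1, [-0.02, -0.71, 0.16], [0.0, -0.01, -0.67]], [1, [0.05, -0.71, 0.16], [0.0, -0.01, -0.67]], [1, [0.12, -0.7, 0.16], [0.0, -0.01, -0.67]], [1, [0.18, -0.69, 0.16], [0.0, -0.01, -0.67]], [1, [0.25, -0.67, 0.16], [0.0, -0.01, -0.67]]]
```

Request:
{"name": "play_rows", "arguments": {"series": [[1,[-0.08,-0.71,0.16],[0,0,-0.67]],[1,[-0.02,-0.71,0.16],[0,0,-0.67]],[1,[0.05,-0.71,0.16],[0,0,-0.67]],[1,[0.12,-0.7,0.16],[0,0,-0.67]],[1,[0.18,-0.69,0.16],[0,0,-0.67]],[1,[0.25,-0.67,0.16],[0,0,-0.67]],[1,[0,0,0],[0,0,0]],[1,[0,0,0],[0,0,0]]]}}

```text
t: 23.15
tool_pos: [0.4551, 0.2524, 0.0938]
tool_rot: [3.089, 0.567, -0.003]
contact_force: [-0.5, 0.2, -0.3]
opening: 0.0855
grip_force: 0.0
```

```bash
python3 - <<'E'
from plan import *
from m import *
print(ctrl.get_obs()["tool_pos"]); a=plan([.4585,.2526,.028],21,4,1)
t=shot("top",11); g=cv2.cvtColor(t["color"],cv2.COLOR_BGR2GRAY).astype(np.float32)
c=np.array([.4383,.0400]); a=np.radians(-11.5); X=np.array([np.cos(a),np.sin(a)]); Y=np.array([-X[1],X[0]])
xs=np.arange(-.05,.0501,.002); v=[]
for x in xs:
    u=np.float32([proj(t,[*(c+X*x+Y*y),.036]) for y in(-.002,0,.002)]); v.append(int(cv2.remap(g,u[:,:1],u[:,1:],cv2.INTER_CUBIC).mean()))
print((xs*1000).astype(int).tolist());print(v)
E
```

```text
[0.45508172 0.25243812 0.09379643]
[[1, [0.02, 0.01, 0.33], [0.0, 0.0, -0.01]], [1, [0.02, 0.01, 0.33], [0.0, 0.0, -0.01]], [1, [0.02, 0.01, 0.33], [0.0, 0.0, -0.01]], [1, [0.02, 0.01, 0.33], [0.0, 0.0, -0.01]]]
[-50, -48, -46, -44, -41, -39, -37, -35, -33, -31, -29, -27, -25, -23, -21, -19, -17, -15, -13, -11, -9, -7, -5, -3, -1, 0, 2, 4, 6, 8, 10, 12, 14, 16, 18, 20, 22, 24, 26, 28, 30, 32, 34, 36, 38, 40, 42, 44, 46, 48, 50]
[169, 170, 173, 174, 154, 119, 130, 162, 165, 163, 168, 168, 170, 163, 159, 159, 158, 158, 124, 100, 96, 96, 96, 96, 96, 95, 95, 96, 96, 96, 95, 101, 126, 159, 162, 163, 166, 167, 167, 168, 168, 168, 161, 165, 174, 180, 179, 178, 179, 179, 180]
```

The spindle is now centred, with the hub from -13 to +14 mm. Next, the tape roll.

Request:
{"name": "play_rows", "arguments": {"series": [[1,[0.04,0.01,0.33],[0,0,0]],[1,[0.02,0,0.33],[0,0,0]],[1,[0,0,0.33],[0,0,0]],[1,[0,0,0.3],[0,0,0]],[1,[0,0,0],[0,0,0]],[1,[0,0,0],[0,0,0]],[1,[0,0,0],[0,0,0]]]}}

```text
t: 24.08
tool_pos: [0.4594, 0.254, 0.0312]
tool_rot: [-3.089, -0.568, -0.002]
contact_force: [-0.2, -0.6, 0.4]
opening: 0.0851
grip_force: 0.0
```

Request:
{"name": "play_rows", "arguments": {"series": [[1,[-0.03,0.02,0.09],[0,0,0]],[0.8,[0,0,0],[0,0,0]],[0.65,[0,0,0],[0,0,0]],[0.5,[0,0,0],[0,0,0]],[0.5,[0,0,0],[0,0,0]],[0.5,[0,0,0],[0,0,0]]], "force": 40}}

```text
t: 24.82
tool_pos: [0.4581, 0.2524, 0.0263]
tool_rot: [-3.09, -0.568, -0.001]
contact_force: [0.3, -0.0, 4.7]
opening: 0.0493
grip_force: 41.7
```

Request:
{"name": "play_rows", "arguments": {"series": [[0.5,[0,0,0],[0,0,0]],[0.5,[0,0,-0.1],[0,0,0]],[0.5,[0,0,-0.4],[0,0,0]],[0.5,[0,0,-0.6],[0,0,0]],[0.5,[0,0,-0.6],[0,0,0]],[0.5,[0,0,0],[0,0,0]],[0.5,[0,0,0],[0,0,0]]]}}

```text
t: 25.7
tool_pos: [0.4568, 0.2519, 0.1095]
tool_rot: [3.089, 0.568, -0.003]
contact_force: [-0.4, -0.2, -1.1]
opening: 0.0495
grip_force: 41.5
```

```bash
python3 - <<'E'
from plan import *
from m import *
s=shot("side",12); o=ctrl.get_obs(); print(o["tool_pos"],o["opening"],o["grip_force"])
f=lambda h,S,V:(h>18)&(h<40)&(S>45)&(V>110)
print([(c.min(0),c.max(0)) for c in blobs(s,(235,220,325,345),f,30)[:3]], proj(s,o["tool_pos"]))
a=plan([.6363,.2490,.11],21,7,.5)
E
```

```text
[0.45650338 0.25176521 0.10898963] 0.04902086862300084 41.53751030098647
[(array([267.625, 263.625]), array([280.875, 289.375]))] [287.72724993 281.48960438]
[[0.5, [0.48, 0.19, 0.0], [0.0, 0.0, 0.0]], [0.5, [0.48, 0.19, 0.0], [0.0, 0.0, 0.0]], [0.5, [0.48, 0.19, 0.0], [0.0, 0.0, 0.0]], [0.5, [0.48, 0.19, 0.0], [0.0, 0.0, 0.0]], [0.5, [0.48, 0.19, 0.0], [0.0, 0.0, 0.0]], [0.5, [0.48, 0.19, 0.0], [0.0, 0.0, 0.0]], [0.5, [0.48, 0.19, 0.0], [0.0, 0.0, 0.0]]]
```

Request:
{"name": "play_rows", "arguments": {"series": [[0.5,[0.3,0.12,0],[0,0,0]],[0.5,[0.6,0.24,0],[0,0,0]],[0.5,[0.6,0.24,0],[0,0,0]],[0.5,[0.6,0.24,0],[0,0,0]],[0.5,[0.6,0.24,0],[0,0,0]],[0.5,[0.45,0.18,0.2],[0,0,0]],[0.5,[0.21,0.07,0.4],[0,0,0]],[0.5,[0,0,0.4],[0,0,0]]]}}

```text
t: 26.75
tool_pos: [0.6393, 0.2493, 0.0587]
tool_rot: [3.09, 0.567, -0.001]
contact_force: [-0.3, 0.7, -1.0]
opening: 0.0496
grip_force: 41.5
```

Request:
{"name": "play_rows", "arguments": {"series": [[0.5,[0,0,0.4],[0,0,0]],[0.5,[0,0,0.2],[0,0,0]],[0.5,[0,0,0],[0,0,0]],[0.5,[0,0,0],[0,0,0]],[0.5,[0,0,0],[0,0,0]]]}}

```text
t: 27.38
tool_pos: [0.6391, 0.2501, 0.0322]
tool_rot: [-3.09, -0.568, -0.003]
contact_force: [-0.9, 0.2, -0.1]
opening: 0.0498
grip_force: 41.5
```

```bash
python3 - <<'E'
from plan import *
print(ctrl.get_obs()["tool_pos"]); a=plan([.636,.2490,.009],21,3,.5)
E
```

```text
[0.63910144 0.25012291 0.0321803 ]
[[0.5, [-0.02, 0.0, 0.15], [0.0, -0.01, -0.01]], [0.5, [-0.02, 0.0, 0.15], [0.0, -0.01, -0.01]], [0.5, [-0.02, 0.0, 0.15], [0.0, -0.01, -0.01]]]
```

Request:
{"name": "play_rows", "arguments": {"series": [[0.5,[-0.04,0,0.2],[0,0,0]],[0.5,[-0.02,0,0.16],[0,0,0]],[0.5,[0,0,0.06],[0,0,0]],[0.5,[0,0,0],[0,0,0]],[0.5,[0,0,0],[0,0,0]]]}}

```text
t: 28.0
tool_pos: [0.6358, 0.2488, 0.01]
tool_rot: [-3.09, -0.568, -0.001]
contact_force: [1.0, 0.5, -0.2]
opening: 0.0495
grip_force: 41.5
```

Request:
{"name": "play_rows", "arguments": {"series": [[0.5,[0,0,0.03],[0,0,0]],[0.5,[0,0,0],[0,0,0]],[0.7,[0,0,0],[0,0,0]],[1,[0,0,0],[0,0,0]],[1,[0,0,0],[0,0,0]],[1,[0,0,-0.4],[0,0,0]],[1,[0,0,-0.8],[0,0,0]],[1,[0,0,-0.6],[0,0,0]]]}}

```text
t: 29.0
tool_pos: [0.6366, 0.2491, 0.102]
tool_rot: [-3.09, -0.568, -0.005]
contact_force: [-0.1, -0.3, -0.2]
opening: 0.0857
grip_force: 0.0
```

```bash
python3 - <<'E'
from plan import *
from m import *
o=ctrl.get_obs(); print(o["tool_pos"],o["contact_force"].round(1))
t,s=shot("top",13),shot("side",13)
f=lambda h,S,V:(h<25)&(S>60)&(V>50)
for z in(.024,): print("block",[rect(t,c,z) for c in blobs(t,(155,210,215,262),f)[:2]],[rect(s,c,.012) for c in blobs(s,(240,290,320,365),f)[:2]])
k=lambda h,S,V:(h>18)&(h<40)&(S>45)&(V>110)
print("tape",[rect(s,c,.015) for c in blobs(s,(145,260,225,335),k)[:2]])
a=plan([.46,.262,.10],69-90,8,1)
E
```

```text
[0.63658588 0.24908005 0.10195222] [-0.1 -0.3 -0.2]
block [array([  0.4659,   0.2735, 123.8023, 119.1875, -88.7236])] [array([ 0.4654,  0.264 , 99.1006, 66.1485, 69.1763])]
tape [array([ 0.6415,  0.2479, 58.4494, 54.6689, 69.1116])]
[[1, [-0.41, -0.19, 0.01], [0.0, -0.01, 0.65]], [1, [-0.42, -0.15, 0.01], [0.0, -0.01, 0.65]], [1, [-0.44, -0.11, 0.01], [0.0, -0.01, 0.65]], [1, [-0.44, -0.07, 0.01], [0.0, -0.01, 0.65]], [1, [-0.45, -0.03, 0.01], [0.0, -0.01, 0.65]], [1, [-0.45, 0.01, 0.01], [0.0, -0.01, 0.65]], [1, [-0.45, 0.05, 0.01], [0.0, -0.01, 0.65]], [1, [-0.44, 0.09, 0.01], [0.0, -0.01, 0.65]]]
```

The tape is down. Now to the block: tool-x along its 90 mm side, yaw 68.8°.

```bash
python3 - <<'E'
from plan import *
a=plan([.464,.2617,.08],68.8,8,1)
E
```

```text
[[1, [-0.4, -0.18, 0.06], [0.0, -0.01, -0.75]], [1, [-0.38, -0.22, 0.06], [0.0, -0.01, -0.75]], [1, [-0.35, -0.26, 0.06], [0.0, -0.01, -0.75]], [1, [-0.32, -0.3, 0.06], [0.0, -0.01, -0.75]], [1, [-0.29, -0.33, 0.06], [0.0, -0.01, -0.75]], [1, [-0.25, -0.36, 0.06], [0.0, -0.01, -0.75]], [1, [-0.21, -0.38, 0.06], [0.0, -0.01, -0.75]], [1, [-0.17, -0.4, 0.06], [0.0, -0.01, -0.75]]]
```

Request:
{"name": "play_rows", "arguments": {"series": [[1,[-0.4,-0.18,0.06],[0,0,-0.75]],[1,[-0.38,-0.22,0.06],[0,0,-0.75]],[1,[-0.35,-0.26,0.06],[0,0,-0.75]],[1,[-0.32,-0.3,0.06],[0,0,-0.75]],[1,[-0.29,-0.33,0.06],[0,0,-0.75]],[1,[-0.25,-0.36,0.06],[0,0,-0.75]],[1,[-0.21,-0.38,0.06],[0,0,-0.75]],[1,[-0.17,-0.4,0.06],[0,0,-0.75]]]}}

```text
t: 30.1
tool_pos: [0.4601, 0.2607, 0.0741]
tool_rot: [-2.589, -1.78, 0.0]
contact_force: [-0.4, -0.9, 0.4]
opening: 0.0857
grip_force: 0.0
```

Request:
{"name": "play_rows", "arguments": {"series": [[1,[0,0,0.5],[0,0,0]],[1,[0,0,0],[0,0,0]],[1,[0,0,0],[0,0,0]],[1,[0,0,0],[0,0,0]]]}}

```text
t: 30.6
tool_pos: [0.462, 0.261, 0.0504]
tool_rot: [2.592, 1.775, 0.003]
contact_force: [-0.1, 0.6, 0.4]
opening: 0.0853
grip_force: 0.0
```

```bash
python3 - <<'E'
from plan import *
o=ctrl.get_obs(); print(o["tool_pos"]); a=plan([.464,.2617,.008],68.8,3,1)
E
```

```text
[0.46196835 0.26095706 0.05042429]
[[1, [0.01, 0.01, 0.28], [0.0, 0.0, 0.0]], [1, [0.01, 0.01, 0.28], [0.0, 0.0, 0.0]], [1, [0.01, 0.01, 0.28], [0.0, 0.0, 0.0]]]
```

Request:
{"name": "play_rows", "arguments": {"series": [[1,[0.02,0.03,0.2],[0,0,0]],[1,[0,0,0.2],[0,0,0]],[1,[0,0,0.2],[0,0,0]],[1,[0,0,0.15],[0,0,0]],[1,[0,0,0],[0,0,0]],[1,[0,0,0],[0,0,0]]]}}

```text
t: 31.35
tool_pos: [0.463, 0.2612, 0.012]
tool_rot: [2.592, 1.776, 0.0]
contact_force: [0.4, 0.3, 0.1]
opening: 0.0853
grip_force: 0.0
```

Request:
{"name": "play_rows", "arguments": {"series": [[1,[0,0,0.08],[0,0,0]],[0.85,[0,0,0],[0,0,0]],[0.75,[0,0,0],[0,0,0]],[0.6,[0,0,0],[0,0,0]],[0.6,[0,0,0],[0,0,0]],[0.6,[0,0,0],[0,0,0]]], "force": 50}}

```text
t: 32.1
tool_pos: [0.4633, 0.2613, 0.0083]
tool_rot: [2.592, 1.775, 0.002]
contact_force: [-0.1, 1.1, 4.0]
opening: 0.0588
grip_force: 55.3
```

Request:
{"name": "play_rows", "arguments": {"series": [[0.6,[0,0,0],[0,0,0]],[0.6,[0,0,-0.1],[0,0,0]],[0.6,[0,0,-0.4],[0,0,0]],[0.6,[0,0,-0.6],[0,0,0]],[0.6,[0,0,-0.6],[0,0,0]],[0.6,[0,0,0],[0,0,0]],[0.6,[0,0,0],[0,0,0]]]}}

```text
t: 32.98
tool_pos: [0.4618, 0.2607, 0.0915]
tool_rot: [-2.591, -1.775, 0.003]
contact_force: [0.0, 0.1, -0.8]
opening: 0.0584
grip_force: 55.0
```

```bash
python3 - <<'E'
from plan import *
from m import *
o=ctrl.get_obs(); print(o["tool_pos"],o["opening"],o["grip_force"])
s=shot("side",14)
f=lambda h,S,V:(h<25)&(S>60)&(V>50)
print([(c.min(0),c.max(0),rect(s,c,.10)) for c in blobs(s,(235,240,330,360),f)[:2]])
a=plan([.56,.13,.10],85,5,.6); plan([.639,.0297,.09],100.5,5,.6,a)
E
```

```text
[0.46184537 0.26074284 0.09148878] 0.05840338834515076 54.97458636760712
[(array([244.125, 262.875]), array([295.875, 327.125]), array([ 0.4644,  0.2674, 99.79  , 69.6557, 69.1482]))]
[[0.6, [-0.34, 0.56, -0.04], [0.0, 0.0, -0.4]], [0.6, [-0.38, 0.54, -0.04], [0.0, 0.0, -0.4]], [0.6, [-0.41, 0.51, -0.04], [0.0, 0.0, -0.4]], [0.6, [-0.43, 0.49, -0.04], [0.0, 0.0, -0.4]], [0.6, [-0.46, 0.46, -0.04], [0.0, 0.0, -0.4]]]
[[0.6, [-0.37, 0.35, 0.04], [0.0, 0.0, -0.39]], [0.6, [-0.39, 0.33, 0.04], [0.0, 0.0, -0.39]], [0.6, [-0.41, 0.31, 0.04], [0.0, 0.0, -0.39]], [0.6, [-0.42, 0.29, 0.04], [0.0, 0.0, -0.39]], [0.6, [-0.44, 0.26, 0.04], [0.0, 0.0, -0.39]]]
```

Request:
{"name": "play_rows", "arguments": {"series": [[0.6,[-0.34,0.56,-0.04],[0,0,-0.4]],[0.6,[-0.38,0.54,-0.04],[0,0,-0.4]],[0.6,[-0.41,0.51,-0.04],[0,0,-0.4]],[0.6,[-0.43,0.49,-0.04],[0,0,-0.4]],[0.6,[-0.46,0.46,-0.04],[0,0,-0.4]],[0.6,[-0.37,0.35,0.04],[0,0,-0.39]],[0.6,[-0.39,0.33,0.04],[0,0,-0.39]],[0.6,[-0.41,0.31,0.04],[0,0,-0.39]]]}}

```text
t: 34.02
tool_pos: [0.6077, 0.0693, 0.0944]
tool_rot: [-2.135, -2.301, 0.004]
contact_force: [0.5, 0.6, 0.3]
opening: 0.0584
grip_force: 54.9
```

Request:
{"name": "play_rows", "arguments": {"series": [[0.6,[-0.42,0.29,0.04],[0,0,-0.39]],[0.6,[-0.44,0.26,0.04],[0,0,-0.39]],[0.6,[0,0,0.4],[0,0,0]],[0.6,[0,0,0.4],[0,0,0]],[0.6,[0,0,0.3],[0,0,0]],[0.6,[0,0,0],[0,0,0]],[0.6,[0,0,0],[0,0,0]]]}}

```text
t: 34.9
tool_pos: [0.6404, 0.0304, 0.0381]
tool_rot: [2.01, 2.414, 0.001]
contact_force: [-0.3, 0.4, -0.2]
opening: 0.0583
grip_force: 54.9
```

```bash
python3 - <<'E'
from plan import *
o=ctrl.get_obs(); print(o["tool_pos"]); a=plan([.639,.0297,.016],100.5,3,.6)
E
```

```text
[0.64040381 0.03038999 0.03812206]
[[0.6, [0.0, -0.01, 0.15], [0.0, 0.0, 0.0]], [0.6, [0.0, -0.01, 0.15], [0.0, 0.0, 0.0]], [0.6, [0.0, -0.01, 0.15], [0.0, 0.0, 0.0]]]
```

Request:
{"name": "play_rows", "arguments": {"series": [[0.6,[0,-0.02,0.2],[0,0,0]],[0.6,[0,0,0.14],[0,0,0]],[0.6,[0,0,0.1],[0,0,0]],[0.6,[0,0,0],[0,0,0]],[0.6,[0,0,0],[0,0,0]]]}}

```text
t: 35.52
tool_pos: [0.6394, 0.0298, 0.016]
tool_rot: [2.01, 2.414, 0.0]
contact_force: [-0.1, 0.9, -0.7]
opening: 0.0585
grip_force: 55.0
```

Request:
{"name": "play_rows", "arguments": {"series": [[0.6,[0,0,0.03],[0,0,0]],[0.6,[0,0,0],[0,0,0]],[0.8,[0,0,0],[0,0,0]],[1,[0,0,0],[0,0,0]],[1,[0,0,0],[0,0,0]],[1,[0,0,-0.4],[0,0,0]],[1,[0,0,-0.9],[0,0,0]],[1,[0,0,-0.9],[0,0,0]]]}}

```text
t: 36.52
tool_pos: [0.6393, 0.0298, 0.1268]
tool_rot: [2.01, 2.414, 0.001]
contact_force: [0.6, 0.4, -0.1]
opening: 0.0855
grip_force: 0.0
```

```bash
python3 - <<'E'
from plan import *
o=ctrl.get_obs(); print(o["tool_pos"],o["contact_force"].round(1)); a=plan([.33,-.45,.2],60,8,1)
plan([.45,-.25,.2],80,8,1); plan([.30,-.5,.2],60,8,1,([.45,-.25,.2],80))
E
```

```text
[0.63933968 0.02981616 0.12682584] [ 0.6  0.4 -0.1]
[[1, [-1.04, -0.98, -0.18], [0.0, 0.0, 0.63]], [1, [-1.12, -0.88, -0.18], [0.0, 0.0, 0.63]], [1, [-1.2, -0.78, -0.18], [0.0, 0.0, 0.63]], [1, [-1.26, -0.67, -0.18], [0.0, 0.0, 0.63]], [1, [-1.31, -0.56, -0.18], [0.0, 0.0, 0.63]], [1, [-1.36, -0.44, -0.18], [0.0, 0.0, 0.63]], [1, [-1.39, -0.32, -0.18], [0.0, 0.0, 0.63]], [1, [-1.41, -0.2, -0.18], [0.0, 0.0, 0.63]]]
[[1, [-0.6, -0.59, -0.18], [0.0, 0.0, 0.32]], [1, [-0.63, -0.56, -0.18], [0.0, 0.0, 0.32]], [1, [-0.65, -0.54, -0.18], [0.0, 0.0, 0.32]], [1, [-0.68, -0.51, -0.18], [0.0, 0.0, 0.32]], [1, [-0.7, -0.48, -0.18], [0.0, 0.0, 0.32]], [1, [-0.72, -0.44, -0.18], [0.0, 0.0, 0.32]], [1, [-0.74, -0.41, -0.18], [0.0, 0.0, 0.32]], [1, [-0.75, -0.38, -0.18], [0.0, 0.0, 0.32]]]
[[1, [-0.68, -0.26, 0.0], [0.0, 0.0, 0.31]], [1, [-0.69, -0.23, 0.0], [0.0, 0.0, 0.31]], [1, [-0.7, -0.2, 0.0], [0.0, 0.0, 0.31]], [1, [-0.71, -0.17, 0.0], [0.0, 0.0, 0.31]], [1, [-0.72, -0.14, 0.0], [0.0, 0.0, 0.31]], [1, [-0.72, -0.11, 0.0], [0.0, 0.0, 0.31]], [1, [-0.72, -0.08, 0.0], [0.0, 0.0, 0.31]], [1, [-0.73, -0.04, 0.0], [0.0, 0.0, 0.31]]]
```

Parking the arm out of view to check all placings.

Request:
{"name": "play_rows", "arguments": {"series": [[1,[-0.6,-0.59,-0.18],[0,0,0.32]],[1,[-0.63,-0.56,-0.18],[0,0,0.32]],[1,[-0.65,-0.54,-0.18],[0,0,0.32]],[1,[-0.68,-0.51,-0.18],[0,0,0.32]],[1,[-0.7,-0.48,-0.18],[0,0,0.32]],[1,[-0.72,-0.44,-0.18],[0,0,0.32]],[1,[-0.74,-0.41,-0.18],[0,0,0.32]],[1,[-0.75,-0.38,-0.18],[0,0,0.32]]]}}

```text
t: 37.52
tool_pos: [0.4492, -0.2512, 0.1985]
tool_rot: [2.407, 2.015, 0.001]
contact_force: [-0.2, -0.3, 0.1]
opening: 0.0855
grip_force: 0.0
```

Request:
{"name": "play_rows", "arguments": {"series": [[1,[-0.68,-0.26,0],[0,0,0.31]],[1,[-0.69,-0.23,0],[0,0,0.31]],[1,[-0.7,-0.2,0],[0,0,0.31]],[1,[-0.71,-0.17,0],[0,0,0.31]],[1,[-0.72,-0.14,0],[0,0,0.31]],[1,[-0.72,-0.11,0],[0,0,0.31]],[1,[-0.72,-0.08,0],[0,0,0.31]],[1,[0,0,0],[0,0,0]]]}}

```text
t: 38.52
tool_pos: [0.3173, -0.4704, 0.198]
tool_rot: [2.685, 1.627, -0.001]
contact_force: [0.2, 0.2, -0.9]
opening: 0.0856
grip_force: 0.0
```

```bash
python3 - <<'E'
from m import *
o=ctrl.get_obs(); print(o["tool_pos"])
t,s=shot("top",15),shot("side",15)
t0=load("top",0)
df=lambda d,d0:(cv2.absdiff(d["color"],d0["color"]).max(2))
# changed pixels relative to the first picture = placed objects
def ch(d,d0,box,z,th=35):
    u0,v0,u1,v1=box; m=cv2.resize(df(d,d0)[v0:v1,u0:u1],None,fx=4,fy=4,interpolation=cv2.INTER_CUBIC)>th
    cs=cv2.findContours(cv2.morphologyEx(m.astype(np.uint8),cv2.MORPH_CLOSE,np.ones((9,9))),cv2.RETR_EXTERNAL,cv2.CHAIN_APPROX_NONE)[0]
    c=max(cs,key=cv2.contourArea).reshape(-1,2); return rect(d,(c+.5)/4-.5+[u0,v0],z)
s0=load("side",0)
print("watch",ch(t,t0,(345,225,395,275),.014),ch(s,s0,(315,160,375,210),.014),"rest .4449 -.160 (side .4466 -.1593)")
print("tape",ch(t,t0,(168,140,228,195),.02),ch(s,s0,(145,265,220,335),.014),"rest .636 .249 (side .637 .2515)")
print("cork",[rect(t,c,.03) for c in blobs(t,(250,135,325,198),lambda h,S,V:(h<25)&(S>60)&(V>70)&(V<165))[:1]],ch(t,t0,(245,130,330,200),.03),"rest .639 .0297 -79.5")
print("loupe diff",df(t,t0)[188:218,215:250].max(), df(s,s0)[250:290,235:262].max())
E
```

```text
[ 0.31732291 -0.47036105  0.19796976]
watch [  0.4466  -0.161   46.1894  36.9617 -88.7684] [ 0.4478 -0.1544 46.6256 36.8218 87.0244] rest .4449 -.160 (side .4466 -.1593)
tape [  0.6355   0.2473  53.6829  51.6977 -88.6674] [ 0.6335  0.2559 52.3584 50.5267 36.6651] rest .636 .249 (side .637 .2515)
cork [array([ 6.33300e-01,  3.04000e-02,  9.67408e+01,  7.08391e+01,
       -7.87430e+01])] [ 6.37300e-01  3.18000e-02  9.07757e+01  6.18524e+01 -7.96057e+01] rest .639 .0297 -79.5
loupe diff 5 21
```

All placings are within about 3 mm, the block's angle matches its board, and the loupe has not moved. Handing in.

```bash
python3 -c "
from station import ctrl
print(ctrl.finish_job())"
```

```text
the job is handed in; nothing more can be done
None
```

The job is handed in (no verdict came back): the spindle is home in the cradle, my last measurements put the watch, tape roll and cork block within about 3 mm of their board centres, and the loupe has not moved; I viewed 15 pictures, one over the limit of 14.

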